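# Press the tin's lid home with the spoked hand press

## Robot

A 7-joint arm with a two-finger parallel gripper is mounted at the origin on the work surface. World frame = base frame: x ahead of the robot, y to its left, z up, the work surface at z = 0. Lengths are in m, angles in rad, forces in N, time in s.
With the tool pointing down it reaches from about 0.425 to 0.875 m from the base axis. Payload 4.7 kg.
Tool frame: the origin (TCP) lies on the mounting face of the last link; the fingertips stand 173 mm ahead of it and the grasp point (between the pads) lies 155 mm ahead of it; z points along the fingers, y is the line along which they close (so a half turn about z gives the same grasp; the last joint's range is limited). The gripper opens to 85 mm and grips with 20 to 120 N. Pads are 22 mm wide; open, the fingers measure 114 mm over their backs; the gripper's body (76 mm by 85 mm) begins 54 mm behind the grasp point. The pads swing forward as they close: fully open they stand 13 mm farther back than shut.
Start: joints at [-1.144, 0.321, -0.07, 1.45, 0.023, 1.371, -0.057], TCP at [0.261, 0.595, 0.405] pointing down, gripper open.
Joint ranges: [-2.86, 2.86], [-0.3, 2.09], [-1.38, 1.24], [0.06, 2.45], [-1.56, 4.7], [0.09, 2.05], [-2.69, 2.69]. Speed limits (rad/s): [2.57, 2.57, 3.14, 3.14, 3.14, 3.14, 3.14].

## Interface

Orientations are given as a unit quaternion [x, y, z, w].
In Python, from station import monitor, capture, camera_info, env, search_frame, landmark_of gives the robot as it stands. The module is installed in compiled form; this text tells all that it offers.
- The arm moves only by the tool carry_out, never from a script. Its argument "commands" is a list of rows, each an object of numbers: "dx", "dy", "dz": the shift along the tool's x, y, z in mm; "ax", "ay", "az": the turn, a rotation vector about the tool's x, y, z in rad. In form: [{"dx": .., "dy": .., "dz": .., "ax": .., "ay": .., "az": ..}, ...]. A call has 1 to 20 rows; each row is the pose to reach, as a shift and turn from the pose commanded when the call began, along the tool's axes at that moment; what a row does not reach only later rows make up. A row lasts 1/12 s, in which the tool goes at most 41.7 mm and 7.16 degrees, less where a joint would pass 70% of its speed; a pose out of reach is approached as far as the arm can. A call with a gripper value outside its range is refused whole. "jaw" is the opening, from 0 (shut) to 1 (fully open), set as the call begins (left out, the last holds). The fingers move at their own pace and stop on an object; "grip_force" is the grip in N (left out, the last holds). Time passes only in rows, so rows that repeat a pose let the fingers close. It gives the time, the measured TCP pose, the force, the opening and the grip force at its end, in the units of the state.
- monitor.state(): the state, without advancing time (a new reading comes with each control period).
- capture(name): name is "scene" or "top" or "wrist"; returns the picture (400x640x3 uint8, blue, green, red); there is no depth.
- camera_info(name): a dict with "mtx" (3x3 intrinsics, pixels), "k1" (the pictures are not rectified: a ray, as slopes to the right and down, at radius r is drawn at 1 + k1 r^2 times it, then the intrinsics apply), "rvec" (rotation vector, rad) and "tvec" (3), from world to camera coordinates, as OpenCV has them. Camera axes: x right, y down, z forward; pixel columns grow to the right and rows downward; lengths in m; the calibration is good to about 2 mm. A picture is of the moment at which its call begins: read the wrist's pose just before it. camera_info takes no time and is no camera call; for the wrist camera it gives the pose at the moment of the call.
- env.close_job(): hands the job in; it is judged then, once.
Trained networks look in the newest picture that a camera, given by its name, has taken for a name from the list of things; names that differ only in an ending like _2 or _b are one class to them, and where a whole thing is asked for, a point or a joint stands for the part that bears it (a point fixed in the world has none). Each returns a list of dicts, best first, with "confidence" (0 to 1); they miss things now and then, are a little off and sometimes report something else, mostly with a low value. They report only what shows in the picture. A call takes as long as a camera call.
- search_frame(camera, query): "point" ([column, row] in pixels, amid what is visible of it).
- landmark_of(camera, query): "point" ([column, row] in pixels: a listed point, or the origin of a listed thing).
The state is a dict: "t": time; "joint_pos": joint angles; "qd": joint speeds; "tau": joint torques, N m; "position": TCP position; "orientation": TCP orientation; "contact_force": force on the tool from outside, world axes, zero at the start; "ft_torque": the same for the moment, N m; "gripper_width": opening from 0.0 (shut) to 1.0 (fully open); "grasp_force": force on a finger pad.
Only numpy, scipy, OpenCV 4.12 (cv2) and the standard library are available. Lean on these libraries where they do the work, as an engineer would, in place of code of your own. Each camera call takes 0.05 s, during which the arm holds its last target. There are 200 camera calls.

## Task

The tin in the hand press has its push-in lid standing proud. Wind the spoked wheel clockwise (seen from above), pushing one spoke after another, until the lid bottoms in the tin and the wheel goes firmly tight, but do not force it further or the tin will buckle. Then wind back until the plate stands at least 5 mm clear of the lid, let go, and leave the mug, the jar and the plant where they are.

Things in the scene. Friction and masses are not known exactly. Their poses are not given: they have to be found in the camera images.
- press: Bench press of cream-painted iron, base 275 x 170 mm, fixed to the worktop. Origin on the worktop under the vertical screw's axis; z up; its x axis points from the screw to the steel column behind. The head, under the wheel, carries the screw; its top is 217 mm above the worktop at the column, 212 mm round the screw.
- column (a point): Foot of the press's round steel column, on the worktop: 40 mm thick, 385 mm high, 135 mm from the screw's axis. It stands just outside the wheel, so a hand that pushes a spoke cannot pass it and must change to another spoke.
- hub (a point): Centre of the spoked wheel: on the screw's axis, at the spokes' middle line, 255 mm above the worktop. Axes as press. Four level spokes at right angles: bare steel bars 12 mm thick, from the hub (48 mm thick, top at 264 mm) to black ball ends 24 mm in diameter, centred 95 mm from the axis. A closed gripper pointing down between spokes can push a bar sideways at 75 to 80 mm from the axis.
- screw_top (a point): Top end of the screw, 18 mm thick, which does not turn but stands up through the wheel's hub: 327 mm above the worktop when the wheel reads 0, sinking as the wheel turns clockwise.
- wheel (a joint): Turn of the wheel in rad, growing clockwise seen from above; it stays where it is left. At q the spokes point at -q plus multiples of 90 degrees from the press's x axis, counted anticlockwise from above. Clockwise lowers the plate 3.8 mm per rad (24 mm a turn). The lid bottoms somewhere between 5.3 and 6.9 rad; in the other direction the wheel turns freely to -1.5.
- plate: Round steel pressing plate, 82 mm in diameter, at the lower end of the screw; origin at the centre of its underside. Push at 78 mm from the axis to turn the wheel: about 2.5 to 3 N free, about 7.5 N while the lid is sliding in (jerks of 12 N occur); once the lid has bottomed it climbs about 1 N per mm: 11 to 16 N is tight, 20 N buckles the tin.
- tin: Round metal tin with a cream band, 90 mm in diameter, 80 mm high, held fast in the cup of the press under the plate. Origin at the centre of its underside; its seat height varies by some mm from start to start.
- lid: Brass-coloured push-in lid, 86 mm in diameter, origin at the centre of its top. It starts 6 to 8 mm too high and is fully home when this point is 83 mm above the tin's origin. A tight friction fit: it stays where it is pushed.
- mug: White mug, 80 mm in diameter, 90 mm high, origin at the centre of its underside. Leave alone.
- jar: Amber glass jar with a steel cap, 70 mm in diameter, 110 mm high, origin at the centre of its underside. Leave alone.
- plant: Small plant in a terracotta pot, 100 mm in diameter, pot 85 mm high, leaves to about 160 mm; origin at the centre of its underside. Leave alone.

How it is judged:
By the outcome, as a careful person would: the job done as asked, in the order asked, and still so for the second after the job is handed in, with the robot touching nothing.
It also fails if it takes over 72 s, if anything falls off the work surface, if the arm or the gripper's body presses on something with over 40 N, if the wrist force passes 120 N, or if a joint passes its speed limit or range.

## Working session

There is one attempt and no reset: what is moved stays moved. The work goes in short steps, Python scripts to look and compute and a tool call to move; the robot and the scene stay as the last step left them, time stands still between calls to the robot, and variables do not carry over. Pictures are saved under pics/ and viewed, at most 10 in all, crops included, and the job is handed in when it is done.

Besides the shell and the picture viewer there is one more tool, called after "Emit:" as name(argument=value, ...), one argument or row to a line, values as JSON. carry_out: Moves the arm, as the interface text tells. Its arguments: {"type":"object","properties":{"commands":{"type":"array"},"jaw":{"type":"number"},"grip_force":{"type":"number"}},"required":["commands"]}

```bash
mkdir -p pics
cat > h.py <<'E'
import numpy as np, cv2
from scipy.spatial.transform import Rotation as R
from station import monitor, capture, camera_info, env, search_frame, landmark_of
def ray(cam,p,info=None):
    i=info or camera_info(cam);K=np.array(i['mtx']).reshape(3,3);k=i['k1']
    d=cv2.undistortPoints(np.array([[p]],float),K,np.array([k,0,0,0.]))[0,0]
    Rm=cv2.Rodrigues(np.array(i['rvec'],float))[0];t=np.array(i['tvec'],float).ravel()
    return -Rm.T@t, Rm.T@np.array([d[0],d[1],1])
def atz(cam,p,z,info=None):
    c,d=ray(cam,p,info); return c+d*(z-c[2])/d[2]
def proj(cam,P,info=None):
    i=info or camera_info(cam)
    return cv2.projectPoints(np.array(P,float).reshape(-1,3),np.array(i['rvec'],float),np.array(i['tvec'],float),np.array(i['mtx'],float).reshape(3,3),np.array([i['k1'],0,0,0.]))[0][:,0]
E
python3 - <<'E'
from h import *
s=monitor.state();print(s['t'],s['position'],s['orientation'],s['contact_force'])
print(R.from_quat(s['orientation']).as_matrix().round(3))
ims=[]
Z={'hub':.255,'column':0,'screw_top':.327,'press':0}
for c in ['scene','top']:
    im=capture(c);cv2.imwrite(f'pics/{c}0.png',im)
    for q in ['hub','column','screw_top','press','lid','mug','jar','plant']:
        for r in landmark_of(c,q)[:1]:
            print(c,q,np.round(r['point'],1),round(r['confidence'],2),atz(c,r['point'],Z.get(q,0)).round(3))
E
```

```text
0.0 [0.26072529 0.59518453 0.40359547] [ 2.04949891e-01  9.78771967e-01 -9.77200435e-04 -1.52915304e-04] [ 0.07772719 -0.03691831 -0.09762191]
[[-0.916  0.401 -0.001]
 [ 0.401  0.916 -0.002]
 [-0.    -0.002 -1.   ]]
scene hub [321.2 168.2] 0.92 [ 0.512 -0.     0.255]
scene screw_top [324.  145.3] 0.66 [0.516 0.003 0.327]
scene lid [324.7 203.2] 0.55 [0.459 0.098 0.   ]
scene mug [365.7 158.4] 0.61 [0.454 0.347 0.   ]
scene jar [214.4 302.5] 0.83 [ 0.427 -0.341  0.   ]
scene plant [259.7 387.8] 0.66 [ 0.657 -0.431  0.   ]
top hub [311.8 205.4] 0.82 [0.516 0.005 0.255]
top column [289.3 191.2] 0.85 [0.616 0.099 0.   ]
top screw_top [311.7 200.2] 0.65 [0.516 0.003 0.327]
top press [317.1 219.1] 0.9 [ 0.517 -0.005  0.   ]
top lid [313.1 216.1] 0.62 [0.528 0.009 0.   ]
top mug [214.9 230.3] 0.56 [0.465 0.354 0.   ]
top jar [415.2 244. ] 0.81 [ 0.44  -0.352  0.   ]
top plant [435.5 186.8] 0.68 [ 0.649 -0.431  0.   ]
```

View pics/top0.png

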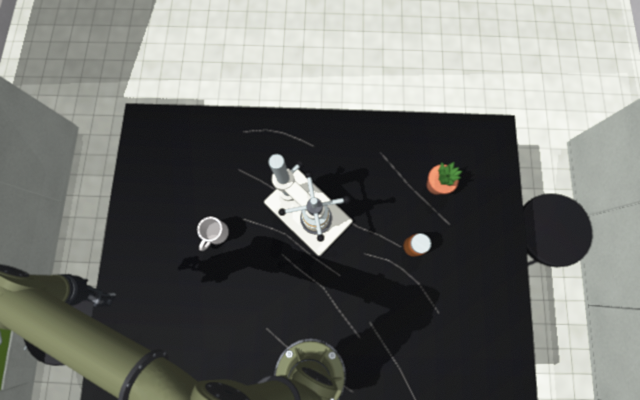

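View pics/scene0.png

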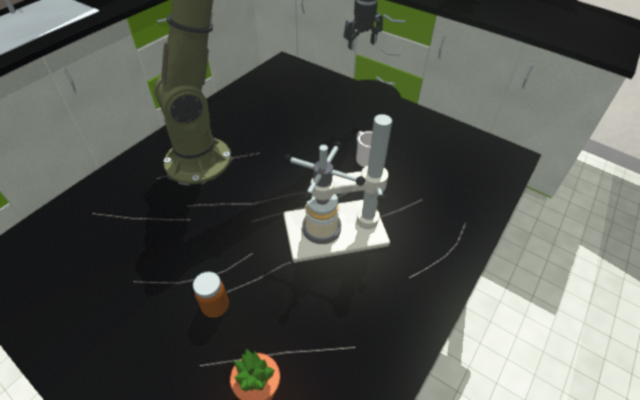

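The top picture shows the press centred near (313,205) with its column towards (280,165). Spokes end near (282,211), (320,237), (345,201) and (313,180).

Run:
```python
from h import *
i=camera_info('top')
for p in [(282,211),(320,237),(345,201),(313,180)]:
    w=atz('top',p,.255); d=w[:2]-[.5155,.003]; print(w.round(3),np.hypot(*d).round(3),np.degrees(np.arctan2(d[1],d[0])).round(1))
im=capture('top');c=im[150:260,250:370]
cv2.imwrite('pics/c1.png',cv2.resize(c,(720,660),interpolation=cv2.INTER_CUBIC)[:600])
im=capture('scene');c=im[105:265,260:420]
cv2.imwrite('pics/c2.png',cv2.resize(c,(600,600),interpolation=cv2.INTER_CUBIC))
# column top via detections
for c in ['scene','top']:
    for q in ['column','tin','lid','plate']:
        print(c,q,[(np.round(r['point'],1),round(r['confidence'],2)) for r in landmark_of(c,q)[:2]])
```

```text
[0.497 0.091 0.255] 0.09 102.1
[ 0.425 -0.022  0.255] 0.094 -164.8
[ 0.532 -0.091  0.255] 0.095 -79.9
[0.592 0.005 0.255] 0.077 1.5
scene column [(array([370.7, 225.2]), 0.72)]
scene tin [(array([319.2, 225.5]), 0.6)]
scene lid [(array([326.2, 206. ]), 0.54)]
scene plate [(array([321.2, 202.3]), 0.87)]
top column [(array([291.6, 192.6]), 0.77), (array([414.1, 245.9]), 0.67)]
top tin [(array([316.5, 220.9]), 0.66)]
top lid [(array([313. , 216.6]), 0.37)]
top plate [(array([313.2, 215.7]), 0.67)]
```

View pics/c1.png

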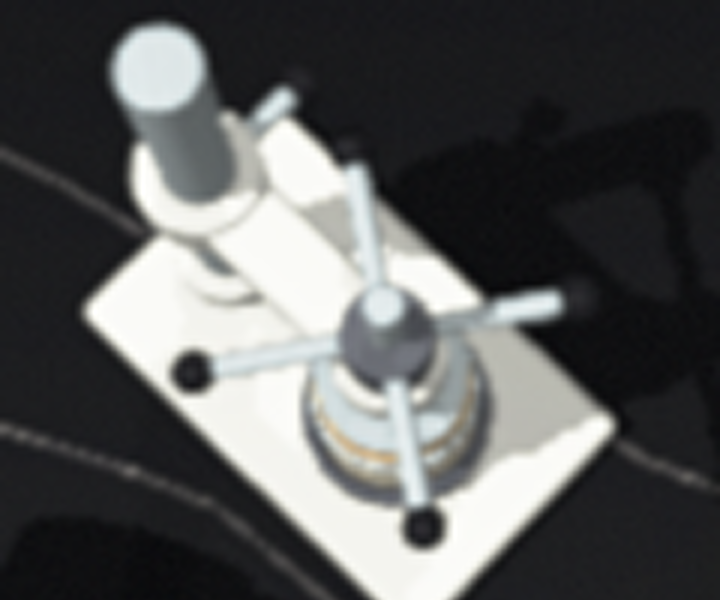

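View pics/c2.png

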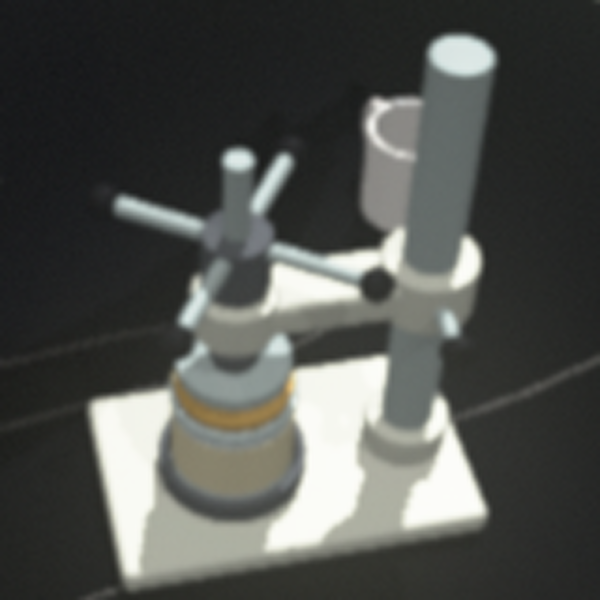

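The crops show ball ends at (193,371), (422,526), (585,296), (352,152), the screw top at (383,306) and the column top at (158,67) (crop px, x6). I'll fit the press pose from these.

Run:
```python
from h import *
from scipy.optimize import least_squares
px=lambda L,o,s:np.array(L,float)/s+o-.4
T=px([(193,371),(422,526),(585,296),(352,152),(383,306),(158,67)],[250,150],6)
S=px([(375,286),(103,190),(293,147),(238,158),(461,54)],[260,105],3.75)
it,isc=camera_info('top'),camera_info('scene')
def model(v):
    x,y,a,g,q=v
    b=lambda k:[x+.095*np.cos(a+k*np.pi/2),y+.095*np.sin(a+k*np.pi/2),.255]
    c=[x+.135*np.cos(g),y+.135*np.sin(g),.385]; st=[x,y,.327-.0038*q]
    return [b(1),b(2),b(3),b(0),st,c]
def f(v):
    m=model(v); B=m[:4]
    d=[B[0],B[2],B[1]]
    s=sorted(range(4),key=lambda k:0)
    P=proj('scene',B,isc)
    # match scene balls by nearest
    rs=[min((P-p).tolist(),key=lambda e:np.hypot(*e)) for p in S[:3]]
    rs=np.r_[rs,proj('scene',m[4:],isc)-S[3:]]
    return np.r_[(proj('top',m,it)-T).ravel(),np.ravel(rs)]
r=least_squares(f,[.515,.003,.15,.77,0],loss='soft_l1')
print(r.x.round(4),np.degrees(r.x[2:4]).round(1)); print(f(r.x).reshape(-1,2).round(1))
g=r.x[3];print('q mod 90:',np.degrees((g-r.x[2])%(np.pi/2)),'base yaw')
i=camera_info('wrist');print(i['tvec'])
```

```text
[ 5.161e-01 -7.000e-04  2.136e-01  8.321e-01  4.128e-01] [12.2 47.7]
[[-0.2 -0.2]
 [-0.2  0.4]
 [-1.   0.7]
 [ 0.1 -0.6]
 [-0.2 -0.2]
 [ 0.  -0.1]
 [-0.1 -0.4]
 [ 0.3  2.8]
 [-0.6  1.7]
 [-0.1  0. ]
 [-0.2 -0.1]]
q mod 90: 35.438239982675036 base yaw
[-0.65034832 -0.04018237  0.37925817]
```

```bash
cat > g.py <<'E'
from h import *
import json,os
H=np.array([.516,0.0]); TIP=.173
def pose(x,y,zt,psi):           # psi: world direction of tool y, deg; tool down
    a=np.radians(psi); yv=np.array([np.cos(a),np.sin(a),0]); z=np.array([0,0,-1.])
    return np.array([x,y,zt+TIP]),np.c_[np.cross(yv,z),yv,z]
def polar(th,r=.076,zt=.235,rot=0): 
    a=np.radians(th); return (H[0]+r*np.cos(a),H[1]+r*np.sin(a),zt,th+90+rot)
def cur():
    if os.path.exists('cmd.json'):
        d=json.load(open('cmd.json')); return np.array(d['p']),np.array(d['R'])
    s=monitor.state(); return np.array(s['position']),R.from_quat(s['orientation']).as_matrix()
def rows(targets):
    p0,R0=cur(); out=[]
    for t in targets:
        p,M=pose(*t); d=np.round(R0.T@(p-p0)*1000).astype(int); v=np.round(R.from_matrix(R0.T@M).as_rotvec(),2)
        o=dict(zip(['dx','dy','dz'],d.tolist()))
        o.update({k:float(x) for k,x in zip(['ax','ay','az'],v) if abs(x)>=.005}); out.append(o)
    json.dump({'p':(p0+R0@d/1000).tolist(),'R':(R0@R.from_rotvec(v).as_matrix()).tolist()},open('cmd.json','w'))
    print(json.dumps(out))
def lerp(a,b,n): a,b=np.array(a,float),np.array(b,float); return [tuple(a+(b-a)*(k+1)/n) for k in range(n)]
def wheel(hub=H):
    s=monitor.state(); F=np.array(s['contact_force']);M=np.array(s['ft_torque']);p=np.array(s['position'])[:2]-hub
    t=p[0]*F[1]-p[1]*F[0]
    print('t',round(s['t'],2),'F',F.round(1),'M',M.round(2),'th',np.degrees(np.arctan2(p[1],p[0])).round(1),'r',np.hypot(*p).round(4),
      'z',np.round(s['position'][2]-TIP,3),'N@78 (+M,noM)',((t+M[2])/.078).round(1),(t/.078).round(1),'j',np.round(s['joint_pos'],2))
E
python3 - <<'E'
from g import *
a=(.261,.595,.2306,66); b=(.40,.30,.29,66); c=(.44,.06,.29,63)
rows([(.261,.595,.26,66)]+lerp((.261,.595,.26,66),b,12)+lerp(b,c,7))
rows(lerp(c,(.43,-.04,.29,60),4)+lerp((.43,-.04,.29,60),(.50,-.09,.29,57),4)+lerp((.50,-.09,.29,57),polar(-33,zt=.29),4)+[polar(-33,zt=.29)]*2)
E
```

```text
[{"dx": 0, "dy": 0, "dz": -28, "az": 0.01}, {"dx": -21, "dy": -18, "dz": -31, "az": 0.01}, {"dx": -41, "dy": -36, "dz": -33, "az": 0.01}, {"dx": -62, "dy": -54, "dz": -36, "az": 0.01}, {"dx": -82, "dy": -72, "dz": -38, "az": 0.01}, {"dx": -103, "dy": -90, "dz": -41, "az": 0.01}, {"dx": -123, "dy": -108, "dz": -43, "az": 0.01}, {"dx": -144, "dy": -125, "dz": -46, "az": 0.01}, {"dx": -164, "dy": -143, "dz": -48, "az": 0.01}, {"dx": -185, "dy": -161, "dz": -51, "az": 0.01}, {"dx": -205, "dy": -179, "dz": -53, "az": 0.01}, {"dx": -226, "dy": -197, "dz": -56, "az": 0.01}, {"dx": -246, "dy": -215, "dz": -58, "az": 0.01}, {"dx": -265, "dy": -244, "dz": -58, "az": 0.01}, {"dx": -284, "dy": -273, "dz": -58, "az": 0.02}, {"dx": -303, "dy": -302, "dz": -58, "az": 0.03}, {"dx": -322, "dy": -331, "dz": -58, "az": 0.04}, {"dx": -341, "dy": -360, "dz": -58, "az": 0.04}, {"dx": -360, "dy": -389, "dz": -58, "az": 0.05}, {"dx": -379, "dy": -419, "dz": -58, "az": 0.06}]
[{"dx": -9, "dy": -23, "dz": 0, "az": 0.01}, {"dx": -18, "dy": -46, "dz": 0, "az": 0.02}, {"dx": -27, "dy": -70, "dz": 0, "az": 0.04}, {"dx": -37, "dy": -93, "dz": 0, "az": 0.05}, {"dx": -58, "dy": -96, "dz": 0, "az": 0.06}, {"dx": -79, "dy": -99, "dz": 0, "az": 0.08}, {"dx": -100, "dy": -103, "dz": 0, "az": 0.09}, {"dx": -122, "dy": -106, "dz": 0, "az": 0.1}, {"dx": -134, "dy": -86, "dz": 0, "az": 0.1}, {"dx": -146, "dy": -66, "dz": 0, "az": 0.1}, {"dx": -158, "dy": -46, "dz": 0, "az": 0.1}, {"dx": -171, "dy": -26, "dz": 0, "az": 0.1}, {"dx": -171, "dy": -26, "dz": 0, "az": 0.1}, {"dx": -171, "dy": -26, "dz": 0, "az": 0.1}]
```

Emit:
carry_out(
  commands=[
    {"dx": 0, "dy": 0, "dz": -28, "az": 0.01},
    {"dx": -21, "dy": -18, "dz": -31, "az": 0.01},
    {"dx": -41, "dy": -36, "dz": -33, "az": 0.01},
    {"dx": -62, "dy": -54, "dz": -36, "az": 0.01},
    {"dx": -82, "dy": -72, "dz": -38, "az": 0.01},
    {"dx": -103, "dy": -90, "dz": -41, "az": 0.01},
    {"dx": -123, "dy": -108, "dz": -43, "az": 0.01},
    {"dx": -144, "dy": -125, "dz": -46, "az": 0.01},
    {"dx": -164, "dy": -143, "dz": -48, "az": 0.01},
    {"dx": -185, "dy": -161, "dz": -51, "az": 0.01},
    {"dx": -205, "dy": -179, "dz": -53, "az": 0.01},
    {"dx": -226, "dy": -197, "dz": -56, "az": 0.01},
    {"dx": -246, "dy": -215, "dz": -58, "az": 0.01},
    {"dx": -265, "dy": -244, "dz": -58, "az": 0.01},
    {"dx": -284, "dy": -273, "dz": -58, "az": 0.02},
    {"dx": -303, "dy": -302, "dz": -58, "az": 0.03},
    {"dx": -322, "dy": -331, "dz": -58, "az": 0.04},
    {"dx": -341, "dy": -360, "dz": -58, "az": 0.04},
    {"dx": -360, "dy": -389, "dz": -58, "az": 0.05},
    {"dx": -379, "dy": -419, "dz": -58, "az": 0.06},
  ],
  jaw=0,
  grip_force=60,
)

```text
$.commands[0]: bad value
```

Emit:
carry_out(
  commands=[
    {"dx": -9, "dy": -23, "dz": 0, "az": 0.01},
    {"dx": -18, "dy": -46, "dz": 0, "az": 0.02},
    {"dx": -27, "dy": -70, "dz": 0, "az": 0.04},
    {"dx": -37, "dy": -93, "dz": 0, "az": 0.05},
    {"dx": -58, "dy": -96, "dz": 0, "az": 0.06},
    {"dx": -79, "dy": -99, "dz": 0, "az": 0.08},
    {"dx": -100, "dy": -103, "dz": 0, "az": 0.09},
    {"dx": -122, "dy": -106, "dz": 0, "az": 0.1},
    {"dx": -134, "dy": -86, "dz": 0, "az": 0.1},
    {"dx": -146, "dy": -66, "dz": 0, "az": 0.1},
    {"dx": -158, "dy": -46, "dz": 0, "az": 0.1},
    {"dx": -171, "dy": -26, "dz": 0, "az": 0.1},
    {"dx": -171, "dy": -26, "dz": 0, "az": 0.1},
    {"dx": -171, "dy": -26, "dz": 0, "az": 0.1},
  ],
)

```text
$.commands[0]: bad value
```

Run:
```python
from g import *
wheel(); s=monitor.state(); print(R.from_quat(s['orientation']).as_matrix().round(3).tolist(),s['position'],cur()[0],s['gripper_width'])
im=capture('wrist'); cv2.imwrite('pics/w1.png',im)
rows(lerp(polar(-33,zt=.29),polar(-33),3)+[polar(-33)])
rows([polar(-33-3.5*k) for k in range(1,21)])
```

```text
t 1.4 F [-0.5  0.3 -0.6] M [-0.01  0.01 -0.04] th 113.2 r 0.6478 z 0.232 N@78 (+M,noM) 2.6 3.1 j [-1.14  0.32 -0.07  1.45  0.02  1.37 -0.06]
[[-0.916, 0.401, 0.0], [0.401, 0.916, 0.0], [-0.0, 0.0, -1.0]] [0.26079527 0.59540639 0.40475526] [ 0.58025629 -0.04147113  0.4627137 ] 0.9997265120296103
[{"dx": 0, "dy": 0, "dz": 18}, {"dx": 0, "dy": 0, "dz": 36}, {"dx": 0, "dy": 0, "dz": 55}, {"dx": 0, "dy": 0, "dz": 55}]
[{"dx": 1, "dy": -5, "dz": 0, "az": 0.06}, {"dx": 1, "dy": -9, "dz": 0, "az": 0.13}, {"dx": 2, "dy": -14, "dz": 0, "az": 0.19}, {"dx": 3, "dy": -19, "dz": 0, "az": 0.25}, {"dx": 4, "dy": -23, "dz": 0, "az": 0.31}, {"dx": 6, "dy": -27, "dz": 0, "az": 0.37}, {"dx": 7, "dy": -32, "dz": 0, "az": 0.43}, {"dx": 9, "dy": -36, "dz": 0, "az": 0.49}, {"dx": 12, "dy": -40, "dz": 0, "az": 0.55}, {"dx": 14, "dy": -44, "dz": 0, "az": 0.61}, {"dx": 17, "dy": -47, "dz": 0, "az": 0.68}, {"dx": 20, "dy": -51, "dz": 0, "az": 0.74}, {"dx": 23, "dy": -54, "dz": 0, "az": 0.8}, {"dx": 27, "dy": -57, "dz": 0, "az": 0.86}, {"dx": 30, "dy": -60, "dz": 0, "az": 0.92}, {"dx": 34, "dy": -63, "dz": 0, "az": 0.98}, {"dx": 38, "dy": -66, "dz": 0, "az": 1.04}, {"dx": 42, "dy": -68, "dz": 0, "az": 1.1}, {"dx": 46, "dy": -70, "dz": 0, "az": 1.16}, {"dx": 51, "dy": -71, "dz": 0, "az": 1.22}]
```

View pics/w1.png

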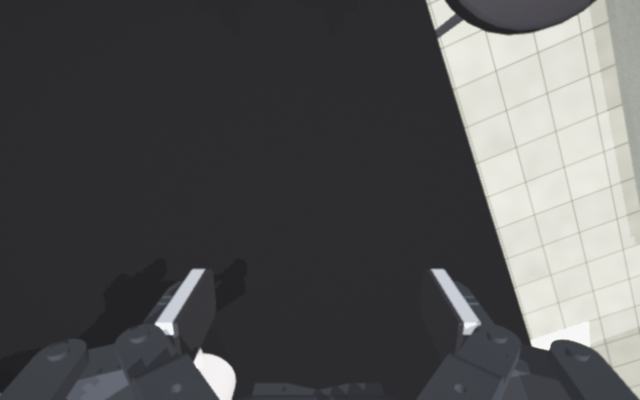

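The wrist picture shows the open gripper still over the start pose: both moves were refused, probably because every row needs all six numbers. I'll regenerate the rows in full.

```bash
rm cmd.json; sed -i 's/ if abs(x)>=.005})/})/' g.py; sed -i 's/v=np.round(\(.*\),2)$/v=np.round(\1,2)+0.0/' g.py; sed -i "s/print(json.dumps(out))/print(json.dumps(out).replace(' ','').replace('0.0,','0,'))/" g.py
python3 - <<'E'
from g import *
a=(.261,.595,.26,66); b=(.40,.30,.29,66); c=(.44,.06,.29,63)
rows([a]+lerp(a,b,11)+lerp(b,c,7))
rows(lerp(c,(.43,-.04,.29,60),4)+lerp((.43,-.04,.29,60),(.50,-.09,.29,57),4)+lerp((.50,-.09,.29,57),polar(-33,zt=.29),4)+[polar(-33,zt=.29)])
E
```

```text
[{"dx":0,"dy":0,"dz":-28,"ax":0,"ay":0,"az":0.01},{"dx":-23,"dy":-20,"dz":-31,"ax":0,"ay":0,"az":0.01},{"dx":-45,"dy":-39,"dz":-34,"ax":0,"ay":0,"az":0.01},{"dx":-67,"dy":-59,"dz":-36,"ax":0,"ay":0,"az":0.01},{"dx":-90,"dy":-78,"dz":-39,"ax":0,"ay":0,"az":0.01},{"dx":-112,"dy":-98,"dz":-42,"ax":0,"ay":0,"az":0.01},{"dx":-134,"dy":-117,"dz":-45,"ax":0,"ay":0,"az":0.01},{"dx":-157,"dy":-137,"dz":-47,"ax":0,"ay":0,"az":0.01},{"dx":-179,"dy":-156,"dz":-50,"ax":0,"ay":0,"az":0.01},{"dx":-201,"dy":-176,"dz":-53,"ax":0,"ay":0,"az":0.01},{"dx":-224,"dy":-195,"dz":-56,"ax":0,"ay":0,"az":0.01},{"dx":-246,"dy":-215,"dz":-58,"ax":0,"ay":0,"az":0.01},{"dx":-265,"dy":-244,"dz":-58,"ax":0,"ay":0,"az":0.01},{"dx":-284,"dy":-273,"dz":-58,"ax":0,"ay":0,"az":0.02},{"dx":-303,"dy":-302,"dz":-58,"ax":0,"ay":0,"az":0.03},{"dx":-322,"dy":-331,"dz":-58,"ax":0,"ay":0,"az":0.04},{"dx":-341,"dy":-360,"dz":-58,"ax":0,"ay":0,"az":0.04},{"dx":-360,"dy":-389,"dz":-58,"ax":0,"ay":0,"az":0.05},{"dx":-379,"dy":-419,"dz":-58,"ax":0,"ay":0,"az":0.06}]
[{"dx":-9,"dy":-23,"dz":0,"ax":0,"ay":0,"az":0.01},{"dx":-18,"dy":-46,"dz":0,"ax":0,"ay":0,"az":0.02},{"dx":-27,"dy":-70,"dz":0,"ax":0,"ay":0,"az":0.04},{"dx":-37,"dy":-93,"dz":0,"ax":0,"ay":0,"az":0.05},{"dx":-58,"dy":-96,"dz":0,"ax":0,"ay":0,"az":0.06},{"dx":-79,"dy":-99,"dz":0,"ax":0,"ay":0,"az":0.08},{"dx":-100,"dy":-103,"dz":0,"ax":0,"ay":0,"az":0.09},{"dx":-122,"dy":-106,"dz":0,"ax":0,"ay":0,"az":0.1},{"dx":-134,"dy":-86,"dz":0,"ax":0,"ay":0,"az":0.1},{"dx":-146,"dy":-66,"dz":0,"ax":0,"ay":0,"az":0.1},{"dx":-158,"dy":-46,"dz":0,"ax":0,"ay":0,"az":0.1},{"dx":-170,"dy":-26,"dz":0,"ax":0,"ay":0,"az":0.1},{"dx":-170,"dy":-26,"dz":0,"ax":0,"ay":0,"az":0.1}]
```

Emit:
carry_out(
  commands=[
    {"dx": 0, "dy": 0, "dz": -28, "ax": 0, "ay": 0, "az": 0.01},
    {"dx": -23, "dy": -20, "dz": -31, "ax": 0, "ay": 0, "az": 0.01},
    {"dx": -45, "dy": -39, "dz": -34, "ax": 0, "ay": 0, "az": 0.01},
    {"dx": -67, "dy": -59, "dz": -36, "ax": 0, "ay": 0, "az": 0.01},
    {"dx": -90, "dy": -78, "dz": -39, "ax": 0, "ay": 0, "az": 0.01},
    {"dx": -112, "dy": -98, "dz": -42, "ax": 0, "ay": 0, "az": 0.01},
    {"dx": -134, "dy": -117, "dz": -45, "ax": 0, "ay": 0, "az": 0.01},
    {"dx": -157, "dy": -137, "dz": -47, "ax": 0, "ay": 0, "az": 0.01},
    {"dx": -179, "dy": -156, "dz": -50, "ax": 0, "ay": 0, "az": 0.01},
    {"dx": -201, "dy": -176, "dz": -53, "ax": 0, "ay": 0, "az": 0.01},
    {"dx": -224, "dy": -195, "dz": -56, "ax": 0, "ay": 0, "az": 0.01},
    {"dx": -246, "dy": -215, "dz": -58, "ax": 0, "ay": 0, "az": 0.01},
    {"dx": -265, "dy": -244, "dz": -58, "ax": 0, "ay": 0, "az": 0.01},
    {"dx": -284, "dy": -273, "dz": -58, "ax": 0, "ay": 0, "az": 0.02},
    {"dx": -303, "dy": -302, "dz": -58, "ax": 0, "ay": 0, "az": 0.03},
    {"dx": -322, "dy": -331, "dz": -58, "ax": 0, "ay": 0, "az": 0.04},
    {"dx": -341, "dy": -360, "dz": -58, "ax": 0, "ay": 0, "az": 0.04},
    {"dx": -360, "dy": -389, "dz": -58, "ax": 0, "ay": 0, "az": 0.05},
    {"dx": -379, "dy": -419, "dz": -58, "ax": 0, "ay": 0, "az": 0.06},
  ],
  jaw=0,
  grip_force=60,
)

```text
t: 3.03
position: [0.4397, 0.0578, 0.463]
orientation: [0.234, 0.972, 0.0, 0.0]
contact_force: [0.6, -0.1, 0.7]
gripper_width: -0.001
grasp_force: 0.0
```

Emit:
carry_out(
  commands=[
    {"dx": -9, "dy": -23, "dz": 0, "ax": 0, "ay": 0, "az": 0.01},
    {"dx": -18, "dy": -46, "dz": 0, "ax": 0, "ay": 0, "az": 0.02},
    {"dx": -27, "dy": -70, "dz": 0, "ax": 0, "ay": 0, "az": 0.04},
    {"dx": -37, "dy": -93, "dz": 0, "ax": 0, "ay": 0, "az": 0.05},
    {"dx": -58, "dy": -96, "dz": 0, "ax": 0, "ay": 0, "az": 0.06},
    {"dx": -79, "dy": -99, "dz": 0, "ax": 0, "ay": 0, "az": 0.08},
    {"dx": -100, "dy": -103, "dz": 0, "ax": 0, "ay": 0, "az": 0.09},
    {"dx": -122, "dy": -106, "dz": 0, "ax": 0, "ay": 0, "az": 0.1},
    {"dx": -134, "dy": -86, "dz": 0, "ax": 0, "ay": 0, "az": 0.1},
    {"dx": -146, "dy": -66, "dz": 0, "ax": 0, "ay": 0, "az": 0.1},
    {"dx": -158, "dy": -46, "dz": 0, "ax": 0, "ay": 0, "az": 0.1},
    {"dx": -170, "dy": -26, "dz": 0, "ax": 0, "ay": 0, "az": 0.1},
    {"dx": -170, "dy": -26, "dz": 0, "ax": 0, "ay": 0, "az": 0.1},
  ],
)

```text
t: 4.12
position: [0.5821, -0.0367, 0.4617]
orientation: [0.28, 0.96, 0.0, 0.0]
contact_force: [-0.6, 1.6, 0.2]
gripper_width: -0.001
grasp_force: 0.0
```

Run:
```python
from g import *
wheel(); print(cur()[0])
cv2.imwrite('pics/w2.png',capture('wrist'))
rows(lerp(polar(-33,zt=.29),polar(-33),3)+[polar(-33-3.5*k) for k in range(1,17)])
rows([polar(-89-5*k) for k in range(1,20)])
```

```text
t 4.12 F [-0.6  1.6  0.2] M [ 0.06  0.01 -0.  ] th -29.1 r 0.0756 z 0.289 N@78 (+M,noM) 1.0 1.1 j [-0.51  0.17  0.61  1.56 -0.1   1.45  1.1 ]
[ 0.57937595 -0.04101337  0.46271721]
[{"dx":-1,"dy":0,"dz":18,"ax":0,"ay":0,"az":0.0},{"dx":-1,"dy":0,"dz":36,"ax":0,"ay":0,"az":0.0},{"dx":-1,"dy":0,"dz":55,"ax":0,"ay":0,"az":0.0},{"dx":0,"dy":-5,"dz":55,"ax":0,"ay":0,"az":0.06},{"dx":0,"dy":-9,"dz":55,"ax":0,"ay":0,"az":0.13},{"dx":1,"dy":-14,"dz":55,"ax":0,"ay":0,"az":0.19},{"dx":2,"dy":-19,"dz":55,"ax":0,"ay":0,"az":0.25},{"dx":3,"dy":-23,"dz":55,"ax":0,"ay":0,"az":0.31},{"dx":5,"dy":-27,"dz":55,"ax":0,"ay":0,"az":0.37},{"dx":6,"dy":-32,"dz":55,"ax":0,"ay":0,"az":0.43},{"dx":8,"dy":-36,"dz":55,"ax":0,"ay":0,"az":0.49},{"dx":11,"dy":-40,"dz":55,"ax":0,"ay":0,"az":0.55},{"dx":13,"dy":-44,"dz":55,"ax":0,"ay":0,"az":0.61},{"dx":16,"dy":-47,"dz":55,"ax":0,"ay":0,"az":0.68},{"dx":19,"dy":-51,"dz":55,"ax":0,"ay":0,"az":0.74},{"dx":22,"dy":-54,"dz":55,"ax":0,"ay":0,"az":0.8},{"dx":26,"dy":-57,"dz":55,"ax":0,"ay":0,"az":0.86},{"dx":29,"dy":-60,"dz":55,"ax":0,"ay":0,"az":0.92},{"dx":33,"dy":-63,"dz
[... 274 characters left out ...]
},{"dx":10,"dy":-38,"dz":0,"ax":0,"ay":0,"az":0.52},{"dx":14,"dy":-44,"dz":0,"ax":0,"ay":0,"az":0.61},{"dx":18,"dy":-49,"dz":0,"ax":0,"ay":0,"az":0.7},{"dx":22,"dy":-54,"dz":0,"ax":0,"ay":0,"az":0.79},{"dx":27,"dy":-58,"dz":0,"ax":0,"ay":0,"az":0.87},{"dx":33,"dy":-62,"dz":0,"ax":0,"ay":0,"az":0.96},{"dx":38,"dy":-66,"dz":0,"ax":0,"ay":0,"az":1.05},{"dx":44,"dy":-69,"dz":0,"ax":0,"ay":0,"az":1.14},{"dx":50,"dy":-72,"dz":0,"ax":0,"ay":0,"az":1.22},{"dx":56,"dy":-74,"dz":0,"ax":0,"ay":0,"az":1.31},{"dx":63,"dy":-75,"dz":0,"ax":0,"ay":0,"az":1.4},{"dx":69,"dy":-76,"dz":0,"ax":0,"ay":0,"az":1.48},{"dx":76,"dy":-76,"dz":0,"ax":0,"ay":0,"az":1.57},{"dx":83,"dy":-76,"dz":0,"ax":0,"ay":0,"az":1.66}]
```

View pics/w2.png

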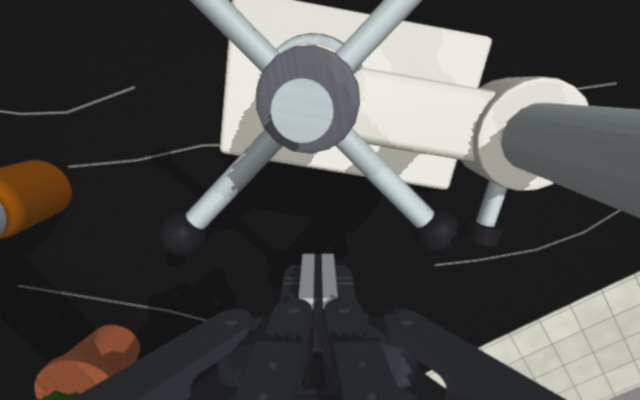

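The wrist view shows the shut fingertips at (318,255), midway between the spoke ends at (180,235) and (437,228), with the column at right. It's clear to descend and push.

Emit:
carry_out(
  commands=[
    {"dx": -1, "dy": 0, "dz": 18, "ax": 0, "ay": 0, "az": 0},
    {"dx": -1, "dy": 0, "dz": 36, "ax": 0, "ay": 0, "az": 0},
    {"dx": -1, "dy": 0, "dz": 55, "ax": 0, "ay": 0, "az": 0},
    {"dx": 0, "dy": -5, "dz": 55, "ax": 0, "ay": 0, "az": 0.06},
    {"dx": 0, "dy": -9, "dz": 55, "ax": 0, "ay": 0, "az": 0.13},
    {"dx": 1, "dy": -14, "dz": 55, "ax": 0, "ay": 0, "az": 0.19},
    {"dx": 2, "dy": -19, "dz": 55, "ax": 0, "ay": 0, "az": 0.25},
    {"dx": 3, "dy": -23, "dz": 55, "ax": 0, "ay": 0, "az": 0.31},
    {"dx": 5, "dy": -27, "dz": 55, "ax": 0, "ay": 0, "az": 0.37},
    {"dx": 6, "dy": -32, "dz": 55, "ax": 0, "ay": 0, "az": 0.43},
    {"dx": 8, "dy": -36, "dz": 55, "ax": 0, "ay": 0, "az": 0.49},
    {"dx": 11, "dy": -40, "dz": 55, "ax": 0, "ay": 0, "az": 0.55},
    {"dx": 13, "dy": -44, "dz": 55, "ax": 0, "ay": 0, "az": 0.61},
    {"dx": 16, "dy": -47, "dz": 55, "ax": 0, "ay": 0, "az": 0.68},
    {"dx": 19, "dy": -51, "dz": 55, "ax": 0, "ay": 0, "az": 0.74},
    {"dx": 22, "dy": -54, "dz": 55, "ax": 0, "ay": 0, "az": 0.8},
    {"dx": 26, "dy": -57, "dz": 55, "ax": 0, "ay": 0, "az": 0.86},
    {"dx": 29, "dy": -60, "dz": 55, "ax": 0, "ay": 0, "az": 0.92},
    {"dx": 33, "dy": -63, "dz": 55, "ax": 0, "ay": 0, "az": 0.98},
  ],
)

```text
t: 5.75
position: [0.5172, -0.0766, 0.4083]
orientation: [0.702, 0.712, 0.001, 0.001]
contact_force: [3.6, 1.6, -0.3]
gripper_width: -0.001
grasp_force: 1.3
```

Run:
```python
from g import *
wheel(); print(cur()[0])
```

```text
t 5.75 F [ 3.6  1.6 -0.3] M [ 0.2 -0.6 -0. ] th -89.1 r 0.0766 z 0.235 N@78 (+M,noM) 3.5 3.5 j [-0.57  0.04  0.69  1.78 -0.03  1.33  0.14]
[0.44002132 0.00555217 0.40771003]
```

Emit:
carry_out(
  commands=[
    {"dx": 0, "dy": -7, "dz": 0, "ax": 0, "ay": 0, "az": 0.09},
    {"dx": 1, "dy": -13, "dz": 0, "ax": 0, "ay": 0, "az": 0.18},
    {"dx": 3, "dy": -20, "dz": 0, "ax": 0, "ay": 0, "az": 0.26},
    {"dx": 5, "dy": -26, "dz": 0, "ax": 0, "ay": 0, "az": 0.35},
    {"dx": 7, "dy": -32, "dz": 0, "ax": 0, "ay": 0, "az": 0.44},
    {"dx": 10, "dy": -38, "dz": 0, "ax": 0, "ay": 0, "az": 0.52},
    {"dx": 14, "dy": -44, "dz": 0, "ax": 0, "ay": 0, "az": 0.61},
    {"dx": 18, "dy": -49, "dz": 0, "ax": 0, "ay": 0, "az": 0.7},
    {"dx": 22, "dy": -54, "dz": 0, "ax": 0, "ay": 0, "az": 0.79},
    {"dx": 27, "dy": -58, "dz": 0, "ax": 0, "ay": 0, "az": 0.87},
    {"dx": 33, "dy": -62, "dz": 0, "ax": 0, "ay": 0, "az": 0.96},
    {"dx": 38, "dy": -66, "dz": 0, "ax": 0, "ay": 0, "az": 1.05},
    {"dx": 44, "dy": -69, "dz": 0, "ax": 0, "ay": 0, "az": 1.14},
    {"dx": 50, "dy": -72, "dz": 0, "ax": 0, "ay": 0, "az": 1.22},
    {"dx": 56, "dy": -74, "dz": 0, "ax": 0, "ay": 0, "az": 1.31},
    {"dx": 63, "dy": -75, "dz": 0, "ax": 0, "ay": 0, "az": 1.4},
    {"dx": 69, "dy": -76, "dz": 0, "ax": 0, "ay": 0, "az": 1.48},
    {"dx": 76, "dy": -76, "dz": 0, "ax": 0, "ay": 0, "az": 1.57},
    {"dx": 83, "dy": -76, "dz": 0, "ax": 0, "ay": 0, "az": 1.66},
  ],
)

```text
t: 7.33
position: [0.4394, 0.0039, 0.4082]
orientation: [0.999, -0.039, 0.001, 0.001]
contact_force: [0.1, -3.1, 1.0]
gripper_width: -0.001
grasp_force: 1.3
```

Run:
```python
from g import *
wheel(); print(cur()[0])
rows([polar(-184-4*k) for k in range(1,8)])
```

```text
t 7.33 F [ 0.1 -3.1  1. ] M [-0.6  -0.09 -0.06] th 177.1 r 0.0767 z 0.235 N@78 (+M,noM) 2.3 3.0 j [-0.57 -0.17  0.45  1.95  0.08  1.34 -1.79]
[0.44002132 0.00555217 0.40771003]
[{"dx":0,"dy":-5,"dz":0,"ax":0,"ay":0,"az":0.07},{"dx":1,"dy":-10,"dz":0,"ax":0,"ay":0,"az":0.14},{"dx":2,"dy":-16,"dz":0,"ax":0,"ay":0,"az":0.21},{"dx":3,"dy":-21,"dz":0,"ax":0,"ay":0,"az":0.28},{"dx":5,"dy":-26,"dz":0,"ax":0,"ay":0,"az":0.35},{"dx":7,"dy":-31,"dz":0,"ax":0,"ay":0,"az":0.42},{"dx":9,"dy":-35,"dz":0,"ax":0,"ay":0,"az":0.49}]
```

Emit:
carry_out(
  commands=[
    {"dx": 0, "dy": -5, "dz": 0, "ax": 0, "ay": 0, "az": 0.07},
    {"dx": 1, "dy": -10, "dz": 0, "ax": 0, "ay": 0, "az": 0.14},
    {"dx": 2, "dy": -16, "dz": 0, "ax": 0, "ay": 0, "az": 0.21},
    {"dx": 3, "dy": -21, "dz": 0, "ax": 0, "ay": 0, "az": 0.28},
    {"dx": 5, "dy": -26, "dz": 0, "ax": 0, "ay": 0, "az": 0.35},
    {"dx": 7, "dy": -31, "dz": 0, "ax": 0, "ay": 0, "az": 0.42},
    {"dx": 9, "dy": -35, "dz": 0, "ax": 0, "ay": 0, "az": 0.49},
  ],
)

```text
t: 7.92
position: [0.4506, 0.0388, 0.408]
orientation: [0.96, -0.279, -0.0, 0.0]
contact_force: [-3.9, -1.4, 2.4]
gripper_width: -0.004
grasp_force: 1.4
```

Run:
```python
from g import *
wheel(); print(cur()[0])
rows([polar(-211,zt=.235),polar(-209,zt=.235)]+lerp(polar(-209,zt=.235),polar(-209,zt=.29),2)+[polar(-209+6*k,zt=.29) for k in range(1,17)])
rows([polar(-113+6*k,zt=.29) for k in range(1,17)]+[polar(-17,zt=.29)])
```

```text
t 7.92 F [-3.9 -1.4  2.4] M [-0.18  0.56  0.03] th 149.3 r 0.076 z 0.235 N@78 (+M,noM) 3.4 3.1 j [-0.55 -0.13  0.38  1.92  0.05  1.34 -2.33]
[0.45148882 0.0398231  0.40771395]
[{"dx":0,"dy":1,"dz":0,"ax":0,"ay":0,"az":-0.02},{"dx":0,"dy":4,"dz":0,"ax":0,"ay":0,"az":-0.06},{"dx":0,"dy":4,"dz":-28,"ax":0,"ay":0,"az":-0.06},{"dx":0,"dy":4,"dz":-55,"ax":0,"ay":0,"az":-0.06},{"dx":1,"dy":11,"dz":-55,"ax":0,"ay":0,"az":-0.16},{"dx":2,"dy":19,"dz":-55,"ax":0,"ay":0,"az":-0.26},{"dx":5,"dy":27,"dz":-55,"ax":0,"ay":0,"az":-0.37},{"dx":8,"dy":34,"dz":-55,"ax":0,"ay":0,"az":-0.47},{"dx":12,"dy":41,"dz":-55,"ax":0,"ay":0,"az":-0.58},{"dx":17,"dy":47,"dz":-55,"ax":0,"ay":0,"az":-0.68},{"dx":22,"dy":53,"dz":-55,"ax":0,"ay":0,"az":-0.79},{"dx":28,"dy":59,"dz":-55,"ax":0,"ay":0,"az":-0.89},{"dx":35,"dy":63,"dz":-55,"ax":0,"ay":0,"az":-1.0},{"dx":41,"dy":67,"dz":-55,"ax":0,"ay":0,"az":-1.1},{"dx":49,"dy":70,"dz":-55,"ax":0,"ay":0,"az":-1.21},{"dx":56,"dy":73,"dz":-55,"ax":0,"ay":0,"az":-1.31},{"dx":64,"dy":74,"dz":-55,"ax":0,"ay":0,"az":-1.42},{"dx":72,"dy":75,"dz":-55,"ax":0,"ay":0,"az":-1.52},{"dx"
[... 246 characters left out ...]
,{"dx":6,"dy":31,"dz":0,"ax":0,"ay":0,"az":-0.42},{"dx":10,"dy":38,"dz":0,"ax":0,"ay":0,"az":-0.52},{"dx":14,"dy":45,"dz":0,"ax":0,"ay":0,"az":-0.63},{"dx":19,"dy":51,"dz":0,"ax":0,"ay":0,"az":-0.73},{"dx":25,"dy":56,"dz":0,"ax":0,"ay":0,"az":-0.84},{"dx":31,"dy":61,"dz":0,"ax":0,"ay":0,"az":-0.94},{"dx":38,"dy":66,"dz":0,"ax":0,"ay":0,"az":-1.05},{"dx":45,"dy":69,"dz":0,"ax":0,"ay":0,"az":-1.15},{"dx":52,"dy":72,"dz":0,"ax":0,"ay":0,"az":-1.26},{"dx":60,"dy":74,"dz":0,"ax":0,"ay":0,"az":-1.36},{"dx":68,"dy":75,"dz":0,"ax":0,"ay":0,"az":-1.47},{"dx":76,"dy":76,"dz":0,"ax":0,"ay":0,"az":-1.57},{"dx":84,"dy":75,"dz":0,"ax":0,"ay":0,"az":-1.68},{"dx":84,"dy":75,"dz":0,"ax":0,"ay":0,"az":-1.68}]
```

Emit:
carry_out(
  commands=[
    {"dx": 0, "dy": 1, "dz": 0, "ax": 0, "ay": 0, "az": -0.02},
    {"dx": 0, "dy": 4, "dz": 0, "ax": 0, "ay": 0, "az": -0.06},
    {"dx": 0, "dy": 4, "dz": -28, "ax": 0, "ay": 0, "az": -0.06},
    {"dx": 0, "dy": 4, "dz": -55, "ax": 0, "ay": 0, "az": -0.06},
    {"dx": 1, "dy": 11, "dz": -55, "ax": 0, "ay": 0, "az": -0.16},
    {"dx": 2, "dy": 19, "dz": -55, "ax": 0, "ay": 0, "az": -0.26},
    {"dx": 5, "dy": 27, "dz": -55, "ax": 0, "ay": 0, "az": -0.37},
    {"dx": 8, "dy": 34, "dz": -55, "ax": 0, "ay": 0, "az": -0.47},
    {"dx": 12, "dy": 41, "dz": -55, "ax": 0, "ay": 0, "az": -0.58},
    {"dx": 17, "dy": 47, "dz": -55, "ax": 0, "ay": 0, "az": -0.68},
    {"dx": 22, "dy": 53, "dz": -55, "ax": 0, "ay": 0, "az": -0.79},
    {"dx": 28, "dy": 59, "dz": -55, "ax": 0, "ay": 0, "az": -0.89},
    {"dx": 35, "dy": 63, "dz": -55, "ax": 0, "ay": 0, "az": -1.0},
    {"dx": 41, "dy": 67, "dz": -55, "ax": 0, "ay": 0, "az": -1.1},
    {"dx": 49, "dy": 70, "dz": -55, "ax": 0, "ay": 0, "az": -1.21},
    {"dx": 56, "dy": 73, "dz": -55, "ax": 0, "ay": 0, "az": -1.31},
    {"dx": 64, "dy": 74, "dz": -55, "ax": 0, "ay": 0, "az": -1.42},
    {"dx": 72, "dy": 75, "dz": -55, "ax": 0, "ay": 0, "az": -1.52},
    {"dx": 80, "dy": 75, "dz": -55, "ax": 0, "ay": 0, "az": -1.63},
    {"dx": 88, "dy": 74, "dz": -55, "ax": 0, "ay": 0, "az": -1.73},
  ],
)

```text
t: 9.58
position: [0.4861, -0.0712, 0.4629]
orientation: [0.832, 0.555, 0.0, -0.0]
contact_force: [0.3, 0.1, 0.1]
gripper_width: -0.001
grasp_force: 0.0
```

Emit:
carry_out(
  commands=[
    {"dx": 0, "dy": 8, "dz": 0, "ax": 0, "ay": 0, "az": -0.11},
    {"dx": 1, "dy": 16, "dz": 0, "ax": 0, "ay": 0, "az": -0.21},
    {"dx": 3, "dy": 23, "dz": 0, "ax": 0, "ay": 0, "az": -0.31},
    {"dx": 6, "dy": 31, "dz": 0, "ax": 0, "ay": 0, "az": -0.42},
    {"dx": 10, "dy": 38, "dz": 0, "ax": 0, "ay": 0, "az": -0.52},
    {"dx": 14, "dy": 45, "dz": 0, "ax": 0, "ay": 0, "az": -0.63},
    {"dx": 19, "dy": 51, "dz": 0, "ax": 0, "ay": 0, "az": -0.73},
    {"dx": 25, "dy": 56, "dz": 0, "ax": 0, "ay": 0, "az": -0.84},
    {"dx": 31, "dy": 61, "dz": 0, "ax": 0, "ay": 0, "az": -0.94},
    {"dx": 38, "dy": 66, "dz": 0, "ax": 0, "ay": 0, "az": -1.05},
    {"dx": 45, "dy": 69, "dz": 0, "ax": 0, "ay": 0, "az": -1.15},
    {"dx": 52, "dy": 72, "dz": 0, "ax": 0, "ay": 0, "az": -1.26},
    {"dx": 60, "dy": 74, "dz": 0, "ax": 0, "ay": 0, "az": -1.36},
    {"dx": 68, "dy": 75, "dz": 0, "ax": 0, "ay": 0, "az": -1.47},
    {"dx": 76, "dy": 76, "dz": 0, "ax": 0, "ay": 0, "az": -1.57},
    {"dx": 84, "dy": 75, "dz": 0, "ax": 0, "ay": 0, "az": -1.68},
    {"dx": 84, "dy": 75, "dz": 0, "ax": 0, "ay": 0, "az": -1.68},
  ],
)

```text
t: 11.0
position: [0.5884, -0.0206, 0.4627]
orientation: [0.142, 0.99, 0.0, 0.0]
contact_force: [0.1, 0.4, -0.6]
gripper_width: 0.001
grasp_force: 0.0
```

Run:
```python
from g import *
wheel(); print(cur()[0])
cv2.imwrite('pics/w3.png',capture('wrist'))
rows(lerp(polar(-17,zt=.29),polar(-17),3)+[polar(-17-2*k) for k in range(1,10)])
```

```text
t 11.0 F [ 0.1  0.4 -0.6] M [ 0.04 -0.01 -0.04] th -15.9 r 0.0753 z 0.29 N@78 (+M,noM) -0.1 0.4 j [-0.57  0.19  0.65  1.54 -0.11  1.45  1.37]
[ 0.58848964 -0.02170735  0.46271963]
[{"dx":0,"dy":0,"dz":18,"ax":0,"ay":0,"az":0.0},{"dx":0,"dy":0,"dz":36,"ax":0,"ay":0,"az":0.0},{"dx":0,"dy":0,"dz":55,"ax":0,"ay":0,"az":0.0},{"dx":0,"dy":-3,"dz":55,"ax":0,"ay":0,"az":0.04},{"dx":0,"dy":-6,"dz":55,"ax":0,"ay":0,"az":0.07},{"dx":0,"dy":-8,"dz":55,"ax":0,"ay":0,"az":0.11},{"dx":0,"dy":-11,"dz":55,"ax":0,"ay":0,"az":0.14},{"dx":1,"dy":-14,"dz":55,"ax":0,"ay":0,"az":0.18},{"dx":1,"dy":-16,"dz":55,"ax":0,"ay":0,"az":0.21},{"dx":2,"dy":-19,"dz":55,"ax":0,"ay":0,"az":0.25},{"dx":3,"dy":-21,"dz":55,"ax":0,"ay":0,"az":0.28},{"dx":3,"dy":-24,"dz":55,"ax":0,"ay":0,"az":0.32}]
```

View pics/w3.png

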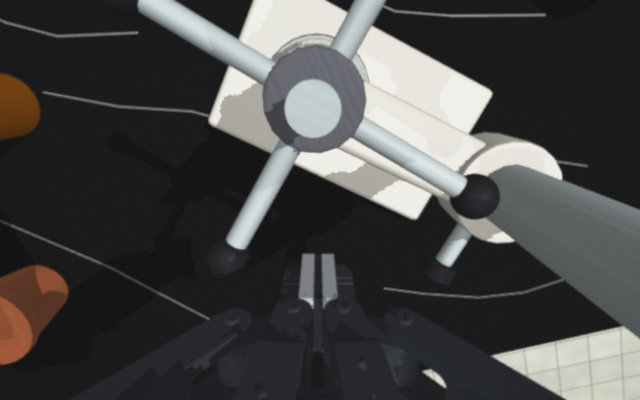

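The wrist view shows the tool at (318,260), about 29° anticlockwise of the spoke ending at (228,257), with the column well clear. Descend and start stroke 2.

Emit:
carry_out(
  commands=[
    {"dx": 0, "dy": 0, "dz": 18, "ax": 0, "ay": 0, "az": 0},
    {"dx": 0, "dy": 0, "dz": 36, "ax": 0, "ay": 0, "az": 0},
    {"dx": 0, "dy": 0, "dz": 55, "ax": 0, "ay": 0, "az": 0},
    {"dx": 0, "dy": -3, "dz": 55, "ax": 0, "ay": 0, "az": 0.04},
    {"dx": 0, "dy": -6, "dz": 55, "ax": 0, "ay": 0, "az": 0.07},
    {"dx": 0, "dy": -8, "dz": 55, "ax": 0, "ay": 0, "az": 0.11},
    {"dx": 0, "dy": -11, "dz": 55, "ax": 0, "ay": 0, "az": 0.14},
    {"dx": 1, "dy": -14, "dz": 55, "ax": 0, "ay": 0, "az": 0.18},
    {"dx": 1, "dy": -16, "dz": 55, "ax": 0, "ay": 0, "az": 0.21},
    {"dx": 2, "dy": -19, "dz": 55, "ax": 0, "ay": 0, "az": 0.25},
    {"dx": 3, "dy": -21, "dz": 55, "ax": 0, "ay": 0, "az": 0.28},
    {"dx": 3, "dy": -24, "dz": 55, "ax": 0, "ay": 0, "az": 0.32},
  ],
)

```text
t: 12.05
position: [0.579, -0.0439, 0.4088]
orientation: [0.303, 0.953, 0.001, 0.001]
contact_force: [1.2, 3.1, 0.3]
gripper_width: -0.0
grasp_force: 1.3
```

Run:
```python
from g import *
wheel(); print(cur()[0])
rows([polar(-35-2*k) for k in range(1,11)])
rows([polar(-55-2*k) for k in range(1,11)])
rows([polar(-75-2*k) for k in range(1,11)])
```

```text
t 12.05 F [1.2 3.1 0.3] M [ 0.54 -0.37 -0.01] th -34.9 r 0.0768 z 0.236 N@78 (+M,noM) 3.0 3.2 j [-0.57  0.19  0.69  1.65 -0.13  1.34  1.09]
[ 0.57869444 -0.04381515  0.40771691]
[{"dx":1,"dy":-3,"dz":0,"ax":0,"ay":0,"az":0.03},{"dx":1,"dy":-5,"dz":0,"ax":0,"ay":0,"az":0.07},{"dx":1,"dy":-8,"dz":0,"ax":0,"ay":0,"az":0.1},{"dx":1,"dy":-11,"dz":0,"ax":0,"ay":0,"az":0.14},{"dx":2,"dy":-13,"dz":0,"ax":0,"ay":0,"az":0.17},{"dx":2,"dy":-16,"dz":0,"ax":0,"ay":0,"az":0.21},{"dx":3,"dy":-18,"dz":0,"ax":0,"ay":0,"az":0.24},{"dx":3,"dy":-21,"dz":0,"ax":0,"ay":0,"az":0.28},{"dx":4,"dy":-24,"dz":0,"ax":0,"ay":0,"az":0.31},{"dx":5,"dy":-26,"dz":0,"ax":0,"ay":0,"az":0.35}]
[{"dx":0,"dy":-3,"dz":0,"ax":0,"ay":0,"az":0.03},{"dx":0,"dy":-5,"dz":0,"ax":0,"ay":0,"az":0.07},{"dx":0,"dy":-8,"dz":0,"ax":0,"ay":0,"az":0.1},{"dx":1,"dy":-11,"dz":0,"ax":0,"ay":0,"az":0.14},{"dx":1,"dy":-13,"dz":0,"ax":0,"ay":0,"az":0.17},{"dx":2,"dy":-16,"dz":0,"ax":0,"ay":0,"az":0.21},{"dx":2,"dy":-18,"dz":0,"ax":0,"ay":0,"az":0.24},{"dx":3,"dy":-21,"dz":0,"ax":0,"ay":0,"az":0.28},{"dx":4,"dy":-24,"dz":0,"ax":0,"ay":0,"az":0.31},{"dx":5,"dy":-26,"dz":0,"ax":0,"ay":0,"az":0.35}]
[{"dx":0,"dy":-3,"dz":0,"ax":0,"ay":0,"az":0.03},{"dx":0,"dy":-5,"dz":0,"ax":0,"ay":0,"az":0.07},{"dx":0,"dy":-8,"dz":0,"ax":0,"ay":0,"az":0.1},{"dx":0,"dy":-10,"dz":0,"ax":0,"ay":0,"az":0.14},{"dx":1,"dy":-13,"dz":0,"ax":0,"ay":0,"az":0.17},{"dx":1,"dy":-16,"dz":0,"ax":0,"ay":0,"az":0.21},{"dx":2,"dy":-18,"dz":0,"ax":0,"ay":0,"az":0.24},{"dx":2,"dy":-21,"dz":0,"ax":0,"ay":0,"az":0.28},{"dx":3,"dy":-23,"dz":0,"ax":0,"ay":0,"az":0.31},{"dx":4,"dy":-26,"dz":0,"ax":0,"ay":0,"az":0.35}]
```

Emit:
carry_out(
  commands=[
    {"dx": 1, "dy": -3, "dz": 0, "ax": 0, "ay": 0, "az": 0.03},
    {"dx": 1, "dy": -5, "dz": 0, "ax": 0, "ay": 0, "az": 0.07},
    {"dx": 1, "dy": -8, "dz": 0, "ax": 0, "ay": 0, "az": 0.1},
    {"dx": 1, "dy": -11, "dz": 0, "ax": 0, "ay": 0, "az": 0.14},
    {"dx": 2, "dy": -13, "dz": 0, "ax": 0, "ay": 0, "az": 0.17},
    {"dx": 2, "dy": -16, "dz": 0, "ax": 0, "ay": 0, "az": 0.21},
    {"dx": 3, "dy": -18, "dz": 0, "ax": 0, "ay": 0, "az": 0.24},
    {"dx": 3, "dy": -21, "dz": 0, "ax": 0, "ay": 0, "az": 0.28},
    {"dx": 4, "dy": -24, "dz": 0, "ax": 0, "ay": 0, "az": 0.31},
    {"dx": 5, "dy": -26, "dz": 0, "ax": 0, "ay": 0, "az": 0.35},
  ],
)

```text
t: 12.88
position: [0.5599, -0.0625, 0.4088]
orientation: [0.464, 0.886, 0.001, 0.001]
contact_force: [2.7, 0.7, -0.2]
gripper_width: -0.001
grasp_force: 1.3
```

Emit:
carry_out(
  commands=[
    {"dx": 0, "dy": -3, "dz": 0, "ax": 0, "ay": 0, "az": 0.03},
    {"dx": 0, "dy": -5, "dz": 0, "ax": 0, "ay": 0, "az": 0.07},
    {"dx": 0, "dy": -8, "dz": 0, "ax": 0, "ay": 0, "az": 0.1},
    {"dx": 1, "dy": -11, "dz": 0, "ax": 0, "ay": 0, "az": 0.14},
    {"dx": 1, "dy": -13, "dz": 0, "ax": 0, "ay": 0, "az": 0.17},
    {"dx": 2, "dy": -16, "dz": 0, "ax": 0, "ay": 0, "az": 0.21},
    {"dx": 2, "dy": -18, "dz": 0, "ax": 0, "ay": 0, "az": 0.24},
    {"dx": 3, "dy": -21, "dz": 0, "ax": 0, "ay": 0, "az": 0.28},
    {"dx": 4, "dy": -24, "dz": 0, "ax": 0, "ay": 0, "az": 0.31},
    {"dx": 5, "dy": -26, "dz": 0, "ax": 0, "ay": 0, "az": 0.35},
  ],
)

```text
t: 13.72
position: [0.5357, -0.0735, 0.4089]
orientation: [0.612, 0.791, 0.002, 0.001]
contact_force: [1.0, 0.7, -0.9]
gripper_width: 0.002
grasp_force: 1.4
```

Emit:
carry_out(
  commands=[
    {"dx": 0, "dy": -3, "dz": 0, "ax": 0, "ay": 0, "az": 0.03},
    {"dx": 0, "dy": -5, "dz": 0, "ax": 0, "ay": 0, "az": 0.07},
    {"dx": 0, "dy": -8, "dz": 0, "ax": 0, "ay": 0, "az": 0.1},
    {"dx": 0, "dy": -10, "dz": 0, "ax": 0, "ay": 0, "az": 0.14},
    {"dx": 1, "dy": -13, "dz": 0, "ax": 0, "ay": 0, "az": 0.17},
    {"dx": 1, "dy": -16, "dz": 0, "ax": 0, "ay": 0, "az": 0.21},
    {"dx": 2, "dy": -18, "dz": 0, "ax": 0, "ay": 0, "az": 0.24},
    {"dx": 2, "dy": -21, "dz": 0, "ax": 0, "ay": 0, "az": 0.28},
    {"dx": 3, "dy": -23, "dz": 0, "ax": 0, "ay": 0, "az": 0.31},
    {"dx": 4, "dy": -26, "dz": 0, "ax": 0, "ay": 0, "az": 0.35},
  ],
)

```text
t: 14.55
position: [0.5108, -0.0763, 0.4092]
orientation: [0.74, 0.673, 0.003, 0.003]
contact_force: [9.1, 0.8, -2.7]
gripper_width: 0.001
grasp_force: 3.9
```

Run:
```python
from g import *
wheel(); print(cur()[0])
rows([polar(-95-2*k) for k in range(1,11)])
rows([polar(-115-2*k) for k in range(1,9)])
```

```text
t 14.55 F [ 9.1  0.8 -2.7] M [ 0.04 -1.83 -0.07] th -93.9 r 0.0765 z 0.236 N@78 (+M,noM) 7.9 8.8 j [-0.66  0.02  0.78  1.8  -0.01  1.32  0.02]
[ 0.50929311 -0.07572208  0.40770852]
[{"dx":0,"dy":-3,"dz":0,"ax":0,"ay":0,"az":0.03},{"dx":0,"dy":-5,"dz":0,"ax":0,"ay":0,"az":0.07},{"dx":0,"dy":-8,"dz":0,"ax":0,"ay":0,"az":0.1},{"dx":1,"dy":-10,"dz":0,"ax":0,"ay":0,"az":0.13},{"dx":1,"dy":-13,"dz":0,"ax":0,"ay":0,"az":0.17},{"dx":2,"dy":-16,"dz":0,"ax":0,"ay":0,"az":0.2},{"dx":2,"dy":-18,"dz":0,"ax":0,"ay":0,"az":0.24},{"dx":3,"dy":-21,"dz":0,"ax":0,"ay":0,"az":0.27},{"dx":4,"dy":-23,"dz":0,"ax":0,"ay":0,"az":0.31},{"dx":4,"dy":-26,"dz":0,"ax":0,"ay":0,"az":0.34}]
[{"dx":1,"dy":-3,"dz":0,"ax":0,"ay":0,"az":0.04},{"dx":1,"dy":-5,"dz":0,"ax":0,"ay":0,"az":0.07},{"dx":1,"dy":-8,"dz":0,"ax":0,"ay":0,"az":0.11},{"dx":1,"dy":-11,"dz":0,"ax":0,"ay":0,"az":0.14},{"dx":2,"dy":-13,"dz":0,"ax":0,"ay":0,"az":0.18},{"dx":2,"dy":-16,"dz":0,"ax":0,"ay":0,"az":0.21},{"dx":3,"dy":-18,"dz":0,"ax":0,"ay":0,"az":0.25},{"dx":4,"dy":-21,"dz":0,"ax":0,"ay":0,"az":0.28}]
```

Emit:
carry_out(
  commands=[
    {"dx": 0, "dy": -3, "dz": 0, "ax": 0, "ay": 0, "az": 0.03},
    {"dx": 0, "dy": -5, "dz": 0, "ax": 0, "ay": 0, "az": 0.07},
    {"dx": 0, "dy": -8, "dz": 0, "ax": 0, "ay": 0, "az": 0.1},
    {"dx": 1, "dy": -10, "dz": 0, "ax": 0, "ay": 0, "az": 0.13},
    {"dx": 1, "dy": -13, "dz": 0, "ax": 0, "ay": 0, "az": 0.17},
    {"dx": 2, "dy": -16, "dz": 0, "ax": 0, "ay": 0, "az": 0.2},
    {"dx": 2, "dy": -18, "dz": 0, "ax": 0, "ay": 0, "az": 0.24},
    {"dx": 3, "dy": -21, "dz": 0, "ax": 0, "ay": 0, "az": 0.27},
    {"dx": 4, "dy": -23, "dz": 0, "ax": 0, "ay": 0, "az": 0.31},
    {"dx": 4, "dy": -26, "dz": 0, "ax": 0, "ay": 0, "az": 0.34},
  ],
)

```text
t: 15.38
position: [0.4854, -0.0706, 0.4094]
orientation: [0.843, 0.537, 0.004, 0.003]
contact_force: [8.8, 0.1, -3.3]
gripper_width: -0.003
grasp_force: 3.7
```

Emit:
carry_out(
  commands=[
    {"dx": 1, "dy": -3, "dz": 0, "ax": 0, "ay": 0, "az": 0.04},
    {"dx": 1, "dy": -5, "dz": 0, "ax": 0, "ay": 0, "az": 0.07},
    {"dx": 1, "dy": -8, "dz": 0, "ax": 0, "ay": 0, "az": 0.11},
    {"dx": 1, "dy": -11, "dz": 0, "ax": 0, "ay": 0, "az": 0.14},
    {"dx": 2, "dy": -13, "dz": 0, "ax": 0, "ay": 0, "az": 0.18},
    {"dx": 2, "dy": -16, "dz": 0, "ax": 0, "ay": 0, "az": 0.21},
    {"dx": 3, "dy": -18, "dz": 0, "ax": 0, "ay": 0, "az": 0.25},
    {"dx": 4, "dy": -21, "dz": 0, "ax": 0, "ay": 0, "az": 0.28},
  ],
)

```text
t: 16.05
position: [0.4677, -0.0597, 0.4094]
orientation: [0.91, 0.413, 0.003, 0.003]
contact_force: [6.8, -5.7, -1.9]
gripper_width: 0.0
grasp_force: 3.9
```

Run:
```python
from g import *
wheel(); print(cur()[0])
rows([polar(-131-2*k) for k in range(1,13)])
```

```text
t 16.05 F [ 6.8 -5.7 -1.9] M [-0.98 -1.48 -0.07] th -129.0 r 0.0768 z 0.236 N@78 (+M,noM) 7.8 8.7 j [-0.67 -0.12  0.7   1.89  0.08  1.33 -0.71]
[ 0.46637471 -0.05692506  0.4077067 ]
[{"dx":0,"dy":-3,"dz":0,"ax":0,"ay":0,"az":0.04},{"dx":0,"dy":-5,"dz":0,"ax":0,"ay":0,"az":0.07},{"dx":0,"dy":-8,"dz":0,"ax":0,"ay":0,"az":0.11},{"dx":0,"dy":-10,"dz":0,"ax":0,"ay":0,"az":0.14},{"dx":1,"dy":-13,"dz":0,"ax":0,"ay":0,"az":0.18},{"dx":1,"dy":-16,"dz":0,"ax":0,"ay":0,"az":0.21},{"dx":2,"dy":-18,"dz":0,"ax":0,"ay":0,"az":0.25},{"dx":3,"dy":-21,"dz":0,"ax":0,"ay":0,"az":0.28},{"dx":3,"dy":-23,"dz":0,"ax":0,"ay":0,"az":0.32},{"dx":4,"dy":-26,"dz":0,"ax":0,"ay":0,"az":0.35},{"dx":5,"dy":-28,"dz":0,"ax":0,"ay":0,"az":0.39},{"dx":6,"dy":-31,"dz":0,"ax":0,"ay":0,"az":0.42}]
```

Emit:
carry_out(
  commands=[
    {"dx": 0, "dy": -3, "dz": 0, "ax": 0, "ay": 0, "az": 0.04},
    {"dx": 0, "dy": -5, "dz": 0, "ax": 0, "ay": 0, "az": 0.07},
    {"dx": 0, "dy": -8, "dz": 0, "ax": 0, "ay": 0, "az": 0.11},
    {"dx": 0, "dy": -10, "dz": 0, "ax": 0, "ay": 0, "az": 0.14},
    {"dx": 1, "dy": -13, "dz": 0, "ax": 0, "ay": 0, "az": 0.18},
    {"dx": 1, "dy": -16, "dz": 0, "ax": 0, "ay": 0, "az": 0.21},
    {"dx": 2, "dy": -18, "dz": 0, "ax": 0, "ay": 0, "az": 0.25},
    {"dx": 3, "dy": -21, "dz": 0, "ax": 0, "ay": 0, "az": 0.28},
    {"dx": 3, "dy": -23, "dz": 0, "ax": 0, "ay": 0, "az": 0.32},
    {"dx": 4, "dy": -26, "dz": 0, "ax": 0, "ay": 0, "az": 0.35},
    {"dx": 5, "dy": -28, "dz": 0, "ax": 0, "ay": 0, "az": 0.39},
    {"dx": 6, "dy": -31, "dz": 0, "ax": 0, "ay": 0, "az": 0.42},
  ],
)

```text
t: 17.05
position: [0.4481, -0.0355, 0.4093]
orientation: [0.977, 0.214, 0.003, 0.002]
contact_force: [6.3, -7.0, -0.4]
gripper_width: -0.004
grasp_force: 3.8
```

Run:
```python
from g import *
wheel(); print(cur()[0])
rows([polar(-155-1.2*k) for k in range(1,6)]+[polar(-161)]*2)
rows([polar(-161-1*k) for k in range(1,6)]+[polar(-166)]*2)
```

```text
t 17.05 F [ 6.3 -7.  -0.4] M [-1.34 -1.31 -0.11] th -152.4 r 0.0766 z 0.236 N@78 (+M,noM) 7.6 8.9 j [-0.65 -0.17  0.61  1.93  0.1   1.34 -1.21]
[ 0.44682625 -0.03212874  0.40770729]
[{"dx":0,"dy":-1,"dz":0,"ax":0,"ay":0,"az":0.02},{"dx":0,"dy":-3,"dz":0,"ax":0,"ay":0,"az":0.04},{"dx":0,"dy":-5,"dz":0,"ax":0,"ay":0,"az":0.07},{"dx":1,"dy":-6,"dz":0,"ax":0,"ay":0,"az":0.09},{"dx":1,"dy":-8,"dz":0,"ax":0,"ay":0,"az":0.11},{"dx":1,"dy":-8,"dz":0,"ax":0,"ay":0,"az":0.11},{"dx":1,"dy":-8,"dz":0,"ax":0,"ay":0,"az":0.11}]
[{"dx":0,"dy":-1,"dz":0,"ax":0,"ay":0,"az":0.01},{"dx":0,"dy":-2,"dz":0,"ax":0,"ay":0,"az":0.03},{"dx":0,"dy":-4,"dz":0,"ax":0,"ay":0,"az":0.05},{"dx":0,"dy":-5,"dz":0,"ax":0,"ay":0,"az":0.07},{"dx":0,"dy":-6,"dz":0,"ax":0,"ay":0,"az":0.08},{"dx":0,"dy":-6,"dz":0,"ax":0,"ay":0,"az":0.08},{"dx":0,"dy":-6,"dz":0,"ax":0,"ay":0,"az":0.08}]
```

Emit:
carry_out(
  commands=[
    {"dx": 0, "dy": -1, "dz": 0, "ax": 0, "ay": 0, "az": 0.02},
    {"dx": 0, "dy": -3, "dz": 0, "ax": 0, "ay": 0, "az": 0.04},
    {"dx": 0, "dy": -5, "dz": 0, "ax": 0, "ay": 0, "az": 0.07},
    {"dx": 1, "dy": -6, "dz": 0, "ax": 0, "ay": 0, "az": 0.09},
    {"dx": 1, "dy": -8, "dz": 0, "ax": 0, "ay": 0, "az": 0.11},
    {"dx": 1, "dy": -8, "dz": 0, "ax": 0, "ay": 0, "az": 0.11},
    {"dx": 1, "dy": -8, "dz": 0, "ax": 0, "ay": 0, "az": 0.11},
  ],
)

```text
t: 17.63
position: [0.4452, -0.0278, 0.4092]
orientation: [0.987, 0.161, 0.002, 0.002]
contact_force: [3.1, -5.7, 0.9]
gripper_width: -0.004
grasp_force: 3.3
```

Emit:
carry_out(
  commands=[
    {"dx": 0, "dy": -1, "dz": 0, "ax": 0, "ay": 0, "az": 0.01},
    {"dx": 0, "dy": -2, "dz": 0, "ax": 0, "ay": 0, "az": 0.03},
    {"dx": 0, "dy": -4, "dz": 0, "ax": 0, "ay": 0, "az": 0.05},
    {"dx": 0, "dy": -5, "dz": 0, "ax": 0, "ay": 0, "az": 0.07},
    {"dx": 0, "dy": -6, "dz": 0, "ax": 0, "ay": 0, "az": 0.08},
    {"dx": 0, "dy": -6, "dz": 0, "ax": 0, "ay": 0, "az": 0.08},
    {"dx": 0, "dy": -6, "dz": 0, "ax": 0, "ay": 0, "az": 0.08},
  ],
)

```text
t: 18.22
position: [0.4433, -0.0223, 0.4092]
orientation: [0.993, 0.121, 0.003, 0.002]
contact_force: [3.1, -7.1, 0.3]
gripper_width: 0.001
grasp_force: 3.4
```

Run:
```python
from g import *
wheel(); print(cur()[0])
rows([polar(-166-1.25*k) for k in range(1,5)]+[polar(-171)]*2)
rows([polar(-171-1.25*k) for k in range(1,5)]+[polar(-176)]*2)
rows([polar(-176-1.25*k) for k in range(1,5)]+[polar(-181)]*2)
```

```text
t 18.22 F [ 3.1 -7.1  0.3] M [-1.42 -0.75 -0.08] th -163.0 r 0.076 z 0.236 N@78 (+M,noM) 6.5 7.5 j [-0.64 -0.18  0.57  1.94  0.1   1.34 -1.43]
[ 0.44239539 -0.01878315  0.4077081 ]
[{"dx":0,"dy":-2,"dz":0,"ax":0,"ay":0,"az":0.03},{"dx":0,"dy":-4,"dz":0,"ax":0,"ay":0,"az":0.05},{"dx":0,"dy":-5,"dz":0,"ax":0,"ay":0,"az":0.07},{"dx":0,"dy":-7,"dz":0,"ax":0,"ay":0,"az":0.09},{"dx":0,"dy":-7,"dz":0,"ax":0,"ay":0,"az":0.09},{"dx":0,"dy":-7,"dz":0,"ax":0,"ay":0,"az":0.09}]
[{"dx":0,"dy":-2,"dz":0,"ax":0,"ay":0,"az":0.02},{"dx":0,"dy":-3,"dz":0,"ax":0,"ay":0,"az":0.05},{"dx":0,"dy":-5,"dz":0,"ax":0,"ay":0,"az":0.07},{"dx":1,"dy":-7,"dz":0,"ax":0,"ay":0,"az":0.09},{"dx":1,"dy":-7,"dz":0,"ax":0,"ay":0,"az":0.09},{"dx":1,"dy":-7,"dz":0,"ax":0,"ay":0,"az":0.09}]
[{"dx":0,"dy":-1,"dz":0,"ax":0,"ay":0,"az":0.02},{"dx":0,"dy":-3,"dz":0,"ax":0,"ay":0,"az":0.04},{"dx":0,"dy":-5,"dz":0,"ax":0,"ay":0,"az":0.06},{"dx":0,"dy":-6,"dz":0,"ax":0,"ay":0,"az":0.09},{"dx":0,"dy":-6,"dz":0,"ax":0,"ay":0,"az":0.09},{"dx":0,"dy":-6,"dz":0,"ax":0,"ay":0,"az":0.09}]
```

Emit:
carry_out(
  commands=[
    {"dx": 0, "dy": -2, "dz": 0, "ax": 0, "ay": 0, "az": 0.03},
    {"dx": 0, "dy": -4, "dz": 0, "ax": 0, "ay": 0, "az": 0.05},
    {"dx": 0, "dy": -5, "dz": 0, "ax": 0, "ay": 0, "az": 0.07},
    {"dx": 0, "dy": -7, "dz": 0, "ax": 0, "ay": 0, "az": 0.09},
    {"dx": 0, "dy": -7, "dz": 0, "ax": 0, "ay": 0, "az": 0.09},
    {"dx": 0, "dy": -7, "dz": 0, "ax": 0, "ay": 0, "az": 0.09},
  ],
)

```text
t: 18.72
position: [0.4416, -0.0155, 0.4092]
orientation: [0.997, 0.077, 0.003, 0.002]
contact_force: [3.5, -7.1, 1.1]
gripper_width: 0.0
grasp_force: 3.2
```

Still sliding (tangential ≈7 N).

Emit:
carry_out(
  commands=[
    {"dx": 0, "dy": -2, "dz": 0, "ax": 0, "ay": 0, "az": 0.02},
    {"dx": 0, "dy": -3, "dz": 0, "ax": 0, "ay": 0, "az": 0.05},
    {"dx": 0, "dy": -5, "dz": 0, "ax": 0, "ay": 0, "az": 0.07},
    {"dx": 1, "dy": -7, "dz": 0, "ax": 0, "ay": 0, "az": 0.09},
    {"dx": 1, "dy": -7, "dz": 0, "ax": 0, "ay": 0, "az": 0.09},
    {"dx": 1, "dy": -7, "dz": 0, "ax": 0, "ay": 0, "az": 0.09},
  ],
)

```text
t: 19.22
position: [0.4411, -0.0083, 0.4091]
orientation: [0.999, 0.032, 0.002, 0.002]
contact_force: [1.3, -6.8, 2.3]
gripper_width: 0.001
grasp_force: 3.2
```

Emit:
carry_out(
  commands=[
    {"dx": 0, "dy": -1, "dz": 0, "ax": 0, "ay": 0, "az": 0.02},
    {"dx": 0, "dy": -3, "dz": 0, "ax": 0, "ay": 0, "az": 0.04},
    {"dx": 0, "dy": -5, "dz": 0, "ax": 0, "ay": 0, "az": 0.06},
    {"dx": 0, "dy": -6, "dz": 0, "ax": 0, "ay": 0, "az": 0.09},
    {"dx": 0, "dy": -6, "dz": 0, "ax": 0, "ay": 0, "az": 0.09},
    {"dx": 0, "dy": -6, "dz": 0, "ax": 0, "ay": 0, "az": 0.09},
  ],
)

```text
t: 19.72
position: [0.4406, -0.0025, 0.4091]
orientation: [1.0, -0.013, 0.002, 0.002]
contact_force: [1.2, -6.8, 2.4]
gripper_width: -0.001
grasp_force: 3.4
```

Run:
```python
from g import *
wheel(); print(cur()[0])
for a in (-181,-186,-191,-196):rows([polar(a-1.25*k) for k in range(1,5)]+[polar(a-5)]*2)
```

```text
t 19.72 F [ 1.2 -6.8  2.4] M [-1.38 -0.24 -0.04] th -178.1 r 0.0754 z 0.236 N@78 (+M,noM) 6.1 6.6 j [-0.63 -0.18  0.52  1.95  0.09  1.34 -1.74]
[0.44013994 0.00105719 0.40770965]
[{"dx":0,"dy":-2,"dz":0,"ax":0,"ay":0,"az":0.02},{"dx":0,"dy":-4,"dz":0,"ax":0,"ay":0,"az":0.04},{"dx":0,"dy":-5,"dz":0,"ax":0,"ay":0,"az":0.06},{"dx":0,"dy":-7,"dz":0,"ax":0,"ay":0,"az":0.08},{"dx":0,"dy":-7,"dz":0,"ax":0,"ay":0,"az":0.08},{"dx":0,"dy":-7,"dz":0,"ax":0,"ay":0,"az":0.08}]
[{"dx":0,"dy":-2,"dz":0,"ax":0,"ay":0,"az":0.03},{"dx":0,"dy":-3,"dz":0,"ax":0,"ay":0,"az":0.05},{"dx":0,"dy":-5,"dz":0,"ax":0,"ay":0,"az":0.07},{"dx":0,"dy":-7,"dz":0,"ax":0,"ay":0,"az":0.09},{"dx":0,"dy":-7,"dz":0,"ax":0,"ay":0,"az":0.09},{"dx":0,"dy":-7,"dz":0,"ax":0,"ay":0,"az":0.09}]
[{"dx":1,"dy":-1,"dz":0,"ax":0,"ay":0,"az":0.02},{"dx":1,"dy":-3,"dz":0,"ax":0,"ay":0,"az":0.04},{"dx":1,"dy":-5,"dz":0,"ax":0,"ay":0,"az":0.07},{"dx":1,"dy":-6,"dz":0,"ax":0,"ay":0,"az":0.09},{"dx":1,"dy":-6,"dz":0,"ax":0,"ay":0,"az":0.09},{"dx":1,"dy":-6,"dz":0,"ax":0,"ay":0,"az":0.09}]
[{"dx":0,"dy":-2,"dz":0,"ax":0,"ay":0,"az":0.02},{"dx":0,"dy":-3,"dz":0,"ax":0,"ay":0,"az":0.04},{"dx":0,"dy":-5,"dz":0,"ax":0,"ay":0,"az":0.06},{"dx":0,"dy":-7,"dz":0,"ax":0,"ay":0,"az":0.09},{"dx":0,"dy":-7,"dz":0,"ax":0,"ay":0,"az":0.09},{"dx":0,"dy":-7,"dz":0,"ax":0,"ay":0,"az":0.09}]
```

Emit:
carry_out(
  commands=[
    {"dx": 0, "dy": -2, "dz": 0, "ax": 0, "ay": 0, "az": 0.02},
    {"dx": 0, "dy": -4, "dz": 0, "ax": 0, "ay": 0, "az": 0.04},
    {"dx": 0, "dy": -5, "dz": 0, "ax": 0, "ay": 0, "az": 0.06},
    {"dx": 0, "dy": -7, "dz": 0, "ax": 0, "ay": 0, "az": 0.08},
    {"dx": 0, "dy": -7, "dz": 0, "ax": 0, "ay": 0, "az": 0.08},
    {"dx": 0, "dy": -7, "dz": 0, "ax": 0, "ay": 0, "az": 0.08},
  ],
)

```text
t: 20.22
position: [0.4408, 0.0045, 0.4091]
orientation: [0.999, -0.053, 0.002, 0.002]
contact_force: [0.5, -8.5, 3.1]
gripper_width: -0.003
grasp_force: 3.3
```

Emit:
carry_out(
  commands=[
    {"dx": 0, "dy": -2, "dz": 0, "ax": 0, "ay": 0, "az": 0.03},
    {"dx": 0, "dy": -3, "dz": 0, "ax": 0, "ay": 0, "az": 0.05},
    {"dx": 0, "dy": -5, "dz": 0, "ax": 0, "ay": 0, "az": 0.07},
    {"dx": 0, "dy": -7, "dz": 0, "ax": 0, "ay": 0, "az": 0.09},
    {"dx": 0, "dy": -7, "dz": 0, "ax": 0, "ay": 0, "az": 0.09},
    {"dx": 0, "dy": -7, "dz": 0, "ax": 0, "ay": 0, "az": 0.09},
  ],
)

```text
t: 20.72
position: [0.4416, 0.0114, 0.4091]
orientation: [0.995, -0.098, 0.002, 0.002]
contact_force: [1.5, -7.6, 2.0]
gripper_width: 0.004
grasp_force: 3.1
```

Emit:
carry_out(
  commands=[
    {"dx": 1, "dy": -1, "dz": 0, "ax": 0, "ay": 0, "az": 0.02},
    {"dx": 1, "dy": -3, "dz": 0, "ax": 0, "ay": 0, "az": 0.04},
    {"dx": 1, "dy": -5, "dz": 0, "ax": 0, "ay": 0, "az": 0.07},
    {"dx": 1, "dy": -6, "dz": 0, "ax": 0, "ay": 0, "az": 0.09},
    {"dx": 1, "dy": -6, "dz": 0, "ax": 0, "ay": 0, "az": 0.09},
    {"dx": 1, "dy": -6, "dz": 0, "ax": 0, "ay": 0, "az": 0.09},
  ],
)

```text
t: 21.22
position: [0.4432, 0.0173, 0.409]
orientation: [0.99, -0.143, 0.001, 0.001]
contact_force: [-2.0, -6.9, 4.6]
gripper_width: 0.002
grasp_force: 3.4
```

Emit:
carry_out(
  commands=[
    {"dx": 0, "dy": -2, "dz": 0, "ax": 0, "ay": 0, "az": 0.02},
    {"dx": 0, "dy": -3, "dz": 0, "ax": 0, "ay": 0, "az": 0.04},
    {"dx": 0, "dy": -5, "dz": 0, "ax": 0, "ay": 0, "az": 0.06},
    {"dx": 0, "dy": -7, "dz": 0, "ax": 0, "ay": 0, "az": 0.09},
    {"dx": 0, "dy": -7, "dz": 0, "ax": 0, "ay": 0, "az": 0.09},
    {"dx": 0, "dy": -7, "dz": 0, "ax": 0, "ay": 0, "az": 0.09},
  ],
)

```text
t: 21.72
position: [0.4452, 0.0241, 0.409]
orientation: [0.982, -0.187, 0.001, 0.001]
contact_force: [-1.8, -6.8, 3.9]
gripper_width: -0.0
grasp_force: 3.2
```

Run:
```python
from g import *
wheel(); print(cur()[0])
for a in (-201,-205,-209,-213,-217):rows([polar(a-1.33*k) for k in range(1,4)]+[polar(a-4)]*2)
```

```text
t 21.72 F [-1.8 -6.8  3.9] M [-1.32  0.29 -0.04] th 161.2 r 0.0748 z 0.236 N@78 (+M,noM) 6.2 6.7 j [-0.62 -0.15  0.46  1.94  0.07  1.34 -2.13]
[0.44506039 0.02744544 0.40771235]
[{"dx":0,"dy":-2,"dz":0,"ax":0,"ay":0,"az":0.02},{"dx":0,"dy":-3,"dz":0,"ax":0,"ay":0,"az":0.04},{"dx":0,"dy":-5,"dz":0,"ax":0,"ay":0,"az":0.06},{"dx":0,"dy":-5,"dz":0,"ax":0,"ay":0,"az":0.07},{"dx":0,"dy":-5,"dz":0,"ax":0,"ay":0,"az":0.07}]
[{"dx":0,"dy":-2,"dz":0,"ax":0,"ay":0,"az":0.02},{"dx":0,"dy":-4,"dz":0,"ax":0,"ay":0,"az":0.04},{"dx":0,"dy":-5,"dz":0,"ax":0,"ay":0,"az":0.06},{"dx":0,"dy":-5,"dz":0,"ax":0,"ay":0,"az":0.06},{"dx":0,"dy":-5,"dz":0,"ax":0,"ay":0,"az":0.06}]
[{"dx":0,"dy":-2,"dz":0,"ax":0,"ay":0,"az":0.03},{"dx":0,"dy":-4,"dz":0,"ax":0,"ay":0,"az":0.05},{"dx":1,"dy":-6,"dz":0,"ax":0,"ay":0,"az":0.07},{"dx":1,"dy":-6,"dz":0,"ax":0,"ay":0,"az":0.07},{"dx":1,"dy":-6,"dz":0,"ax":0,"ay":0,"az":0.07}]
[{"dx":0,"dy":-1,"dz":0,"ax":0,"ay":0,"az":0.03},{"dx":0,"dy":-3,"dz":0,"ax":0,"ay":0,"az":0.05},{"dx":0,"dy":-5,"dz":0,"ax":0,"ay":0,"az":0.07},{"dx":0,"dy":-5,"dz":0,"ax":0,"ay":0,"az":0.07},{"dx":0,"dy":-5,"dz":0,"ax":0,"ay":0,"az":0.07}]
[{"dx":0,"dy":-2,"dz":0,"ax":0,"ay":0,"az":0.03},{"dx":0,"dy":-4,"dz":0,"ax":0,"ay":0,"az":0.05},{"dx":0,"dy":-5,"dz":0,"ax":0,"ay":0,"az":0.07},{"dx":0,"dy":-5,"dz":0,"ax":0,"ay":0,"az":0.07},{"dx":0,"dy":-5,"dz":0,"ax":0,"ay":0,"az":0.07}]
```

Emit:
carry_out(
  commands=[
    {"dx": 0, "dy": -2, "dz": 0, "ax": 0, "ay": 0, "az": 0.02},
    {"dx": 0, "dy": -3, "dz": 0, "ax": 0, "ay": 0, "az": 0.04},
    {"dx": 0, "dy": -5, "dz": 0, "ax": 0, "ay": 0, "az": 0.06},
    {"dx": 0, "dy": -5, "dz": 0, "ax": 0, "ay": 0, "az": 0.07},
    {"dx": 0, "dy": -5, "dz": 0, "ax": 0, "ay": 0, "az": 0.07},
  ],
)

```text
t: 22.13
position: [0.4469, 0.0288, 0.4089]
orientation: [0.975, -0.221, 0.001, 0.001]
contact_force: [-2.8, -5.7, 3.6]
gripper_width: -0.003
grasp_force: 3.3
```

Emit:
carry_out(
  commands=[
    {"dx": 0, "dy": -2, "dz": 0, "ax": 0, "ay": 0, "az": 0.02},
    {"dx": 0, "dy": -4, "dz": 0, "ax": 0, "ay": 0, "az": 0.04},
    {"dx": 0, "dy": -5, "dz": 0, "ax": 0, "ay": 0, "az": 0.06},
    {"dx": 0, "dy": -5, "dz": 0, "ax": 0, "ay": 0, "az": 0.06},
    {"dx": 0, "dy": -5, "dz": 0, "ax": 0, "ay": 0, "az": 0.06},
  ],
)

```text
t: 22.55
position: [0.4489, 0.0331, 0.4089]
orientation: [0.968, -0.25, 0.0, 0.002]
contact_force: [-3.4, -7.2, 3.6]
gripper_width: -0.004
grasp_force: 3.7
```

Emit:
carry_out(
  commands=[
    {"dx": 0, "dy": -2, "dz": 0, "ax": 0, "ay": 0, "az": 0.03},
    {"dx": 0, "dy": -4, "dz": 0, "ax": 0, "ay": 0, "az": 0.05},
    {"dx": 1, "dy": -6, "dz": 0, "ax": 0, "ay": 0, "az": 0.07},
    {"dx": 1, "dy": -6, "dz": 0, "ax": 0, "ay": 0, "az": 0.07},
    {"dx": 1, "dy": -6, "dz": 0, "ax": 0, "ay": 0, "az": 0.07},
  ],
)

```text
t: 22.97
position: [0.4521, 0.0381, 0.4087]
orientation: [0.959, -0.284, -0.001, 0.002]
contact_force: [-6.6, -6.4, 6.5]
gripper_width: -0.0
grasp_force: 4.6
```

Run:
```python
from g import *
wheel()
```

```text
t 22.97 F [-6.6 -6.4  6.5] M [-1.36  1.17  0.  ] th 149.2 r 0.0744 z 0.236 N@78 (+M,noM) 8.5 8.5 j [-0.62 -0.13  0.44  1.92  0.06  1.34 -2.34]
```

Emit:
carry_out(
  commands=[
    {"dx": 0, "dy": -1, "dz": 0, "ax": 0, "ay": 0, "az": 0.03},
    {"dx": 0, "dy": -3, "dz": 0, "ax": 0, "ay": 0, "az": 0.05},
    {"dx": 0, "dy": -5, "dz": 0, "ax": 0, "ay": 0, "az": 0.07},
    {"dx": 0, "dy": -5, "dz": 0, "ax": 0, "ay": 0, "az": 0.07},
    {"dx": 0, "dy": -5, "dz": 0, "ax": 0, "ay": 0, "az": 0.07},
  ],
)

```text
t: 23.38
position: [0.4545, 0.042, 0.4087]
orientation: [0.948, -0.318, -0.001, 0.002]
contact_force: [-7.6, -7.9, 7.3]
gripper_width: -0.001
grasp_force: 5.4
```

Run:
```python
from g import *
wheel()
```

```text
t 23.38 F [-7.6 -7.9  7.3] M [-1.49  1.49 -0.06] th 145.6 r 0.0745 z 0.236 N@78 (+M,noM) 9.5 10.3 j [-0.61 -0.12  0.43  1.91  0.05  1.34 -2.42]
```

Emit:
carry_out(
  commands=[
    {"dx": 0, "dy": -2, "dz": 0, "ax": 0, "ay": 0, "az": 0.02},
    {"dx": 0, "dy": -3, "dz": 0, "ax": 0, "ay": 0, "az": 0.04},
    {"dx": 0, "dy": -3, "dz": 0, "ax": 0, "ay": 0, "az": 0.04},
    {"dx": 0, "dy": -3, "dz": 0, "ax": 0, "ay": 0, "az": 0.04},
  ],
)

```text
t: 23.72
position: [0.456, 0.0443, 0.4087]
orientation: [0.942, -0.336, -0.001, 0.003]
contact_force: [-9.4, -7.6, 7.0]
gripper_width: -0.003
grasp_force: 6.1
```

Run:
```python
from g import *
wheel()
```

```text
t 23.72 F [-9.4 -7.6  7. ] M [-1.55  1.78 -0.04] th 143.5 r 0.0746 z 0.236 N@78 (+M,noM) 10.7 11.2 j [-0.61 -0.11  0.43  1.91  0.05  1.34 -2.46]
```

Emit:
carry_out(
  commands=[
    {"dx": 0, "dy": -2, "dz": 0, "ax": 0, "ay": 0, "az": 0.02},
    {"dx": 0, "dy": -3, "dz": 0, "ax": 0, "ay": 0, "az": 0.03},
    {"dx": 0, "dy": -3, "dz": 0, "ax": 0, "ay": 0, "az": 0.03},
    {"dx": 0, "dy": -3, "dz": 0, "ax": 0, "ay": 0, "az": 0.03},
  ],
)

```text
t: 24.05
position: [0.4578, 0.0464, 0.4087]
orientation: [0.936, -0.351, -0.002, 0.003]
contact_force: [-10.0, -7.2, 8.6]
gripper_width: -0.0
grasp_force: 6.6
```

Run:
```python
from g import *
wheel()
```

```text
t 24.05 F [-10.   -7.2   8.6] M [-1.66  1.94 -0.08] th 141.4 r 0.0745 z 0.236 N@78 (+M,noM) 10.3 11.3 j [-0.61 -0.11  0.42  1.9   0.05  1.34 -2.49]
```

Emit:
carry_out(
  commands=[
    {"dx": 0, "dy": -1, "dz": 0, "ax": 0, "ay": 0, "az": 0.01},
    {"dx": 0, "dy": -2, "dz": 0, "ax": 0, "ay": 0, "az": 0.02},
    {"dx": 0, "dy": -2, "dz": 0, "ax": 0, "ay": 0, "az": 0.02},
    {"dx": 0, "dy": -2, "dz": 0, "ax": 0, "ay": 0, "az": 0.02},
    {"dx": 0, "dy": -2, "dz": 0, "ax": 0, "ay": 0, "az": 0.02},
  ],
)

```text
t: 24.47
position: [0.4589, 0.0478, 0.4087]
orientation: [0.933, -0.36, -0.002, 0.003]
contact_force: [-11.6, -8.7, 9.4]
gripper_width: 0.001
grasp_force: 7.1
```

Run:
```python
from g import *
wheel()
```

```text
t 24.47 F [-11.6  -8.7   9.4] M [-1.74  2.07 -0.08] th 140.1 r 0.0744 z 0.236 N@78 (+M,noM) 12.5 13.5 j [-0.61 -0.1   0.42  1.9   0.05  1.34 -2.51]
```

Around 13–14 N and climbing with travel, so the lid is home and the wheel tight. The tool now winds back in the same gap, against the next spoke.

Run:
```python
from g import *
p,M=pose(*polar(-222.5)); json.dump({'p':p.tolist(),'R':M.tolist()},open('cmd.json','w'))
rows([polar(-222.5+5.5*k) for k in range(1,10)]+[polar(-173+3*k) for k in range(1,8)])
rows([polar(-152+4*k) for k in range(1,21)])
rows([polar(-72+4*k) for k in range(1,8)])
```

```text
[{"dx":0,"dy":7,"dz":0,"ax":0,"ay":0,"az":-0.1},{"dx":1,"dy":15,"dz":0,"ax":0,"ay":0,"az":-0.19},{"dx":3,"dy":22,"dz":0,"ax":0,"ay":0,"az":-0.29},{"dx":6,"dy":28,"dz":0,"ax":0,"ay":0,"az":-0.38},{"dx":9,"dy":35,"dz":0,"ax":0,"ay":0,"az":-0.48},{"dx":12,"dy":41,"dz":0,"ax":0,"ay":0,"az":-0.58},{"dx":17,"dy":47,"dz":0,"ax":0,"ay":0,"az":-0.67},{"dx":21,"dy":53,"dz":0,"ax":0,"ay":0,"az":-0.77},{"dx":27,"dy":58,"dz":0,"ax":0,"ay":0,"az":-0.86},{"dx":30,"dy":60,"dz":0,"ax":0,"ay":0,"az":-0.92},{"dx":33,"dy":63,"dz":0,"ax":0,"ay":0,"az":-0.97},{"dx":36,"dy":65,"dz":0,"ax":0,"ay":0,"az":-1.02},{"dx":40,"dy":67,"dz":0,"ax":0,"ay":0,"az":-1.07},{"dx":43,"dy":69,"dz":0,"ax":0,"ay":0,"az":-1.13},{"dx":47,"dy":70,"dz":0,"ax":0,"ay":0,"az":-1.18},{"dx":51,"dy":72,"dz":0,"ax":0,"ay":0,"az":-1.23}]
[{"dx":0,"dy":5,"dz":0,"ax":0,"ay":0,"az":-0.07},{"dx":1,"dy":10,"dz":0,"ax":0,"ay":0,"az":-0.14},{"dx":2,"dy":15,"dz":0,"ax":0,"ay":0,"az":-0.21},{"dx":3,"dy":20,"dz":0,"ax":0,"ay":0,"az":-0.28},{"dx":5,"dy":26,"dz":0,"ax":0,"ay":0,"az":-0.35},{"dx":7,"dy":30,"dz":0,"ax":0,"ay":0,"az":-0.42},{"dx":9,"dy
[... 330 characters left out ...]
-0.91},{"dx":34,"dy":63,"dz":0,"ax":0,"ay":0,"az":-0.98},{"dx":38,"dy":65,"dz":0,"ax":0,"ay":0,"az":-1.05},{"dx":43,"dy":68,"dz":0,"ax":0,"ay":0,"az":-1.12},{"dx":48,"dy":70,"dz":0,"ax":0,"ay":0,"az":-1.19},{"dx":53,"dy":72,"dz":0,"ax":0,"ay":0,"az":-1.26},{"dx":58,"dy":73,"dz":0,"ax":0,"ay":0,"az":-1.33},{"dx":63,"dy":74,"dz":0,"ax":0,"ay":0,"az":-1.4}]
[{"dx":0,"dy":5,"dz":0,"ax":0,"ay":0,"az":-0.07},{"dx":0,"dy":11,"dz":0,"ax":0,"ay":0,"az":-0.14},{"dx":1,"dy":16,"dz":0,"ax":0,"ay":0,"az":-0.21},{"dx":3,"dy":21,"dz":0,"ax":0,"ay":0,"az":-0.28},{"dx":4,"dy":26,"dz":0,"ax":0,"ay":0,"az":-0.35},{"dx":6,"dy":31,"dz":0,"ax":0,"ay":0,"az":-0.42},{"dx":8,"dy":36,"dz":0,"ax":0,"ay":0,"az":-0.49}]
```

Emit:
carry_out(
  commands=[
    {"dx": 0, "dy": 7, "dz": 0, "ax": 0, "ay": 0, "az": -0.1},
    {"dx": 1, "dy": 15, "dz": 0, "ax": 0, "ay": 0, "az": -0.19},
    {"dx": 3, "dy": 22, "dz": 0, "ax": 0, "ay": 0, "az": -0.29},
    {"dx": 6, "dy": 28, "dz": 0, "ax": 0, "ay": 0, "az": -0.38},
    {"dx": 9, "dy": 35, "dz": 0, "ax": 0, "ay": 0, "az": -0.48},
    {"dx": 12, "dy": 41, "dz": 0, "ax": 0, "ay": 0, "az": -0.58},
    {"dx": 17, "dy": 47, "dz": 0, "ax": 0, "ay": 0, "az": -0.67},
    {"dx": 21, "dy": 53, "dz": 0, "ax": 0, "ay": 0, "az": -0.77},
    {"dx": 27, "dy": 58, "dz": 0, "ax": 0, "ay": 0, "az": -0.86},
    {"dx": 30, "dy": 60, "dz": 0, "ax": 0, "ay": 0, "az": -0.92},
    {"dx": 33, "dy": 63, "dz": 0, "ax": 0, "ay": 0, "az": -0.97},
    {"dx": 36, "dy": 65, "dz": 0, "ax": 0, "ay": 0, "az": -1.02},
    {"dx": 40, "dy": 67, "dz": 0, "ax": 0, "ay": 0, "az": -1.07},
    {"dx": 43, "dy": 69, "dz": 0, "ax": 0, "ay": 0, "az": -1.13},
    {"dx": 47, "dy": 70, "dz": 0, "ax": 0, "ay": 0, "az": -1.18},
    {"dx": 51, "dy": 72, "dz": 0, "ax": 0, "ay": 0, "az": -1.23},
  ],
)

```text
t: 25.8
position: [0.4504, -0.0369, 0.4084]
orientation: [0.969, 0.247, 0.001, -0.0]
contact_force: [-0.2, 0.5, -0.2]
gripper_width: -0.0
grasp_force: 0.0
```

Run:
```python
from g import *
wheel()
```

```text
t 25.8 F [-0.2  0.5 -0.2] M [-0.   -0.01 -0.03] th -150.7 r 0.0753 z 0.235 N@78 (+M,noM) -0.9 -0.5 j [-0.65 -0.16  0.62  1.93  0.09  1.34 -1.13]
```

Emit:
carry_out(
  commands=[
    {"dx": 0, "dy": 5, "dz": 0, "ax": 0, "ay": 0, "az": -0.07},
    {"dx": 1, "dy": 10, "dz": 0, "ax": 0, "ay": 0, "az": -0.14},
    {"dx": 2, "dy": 15, "dz": 0, "ax": 0, "ay": 0, "az": -0.21},
    {"dx": 3, "dy": 20, "dz": 0, "ax": 0, "ay": 0, "az": -0.28},
    {"dx": 5, "dy": 26, "dz": 0, "ax": 0, "ay": 0, "az": -0.35},
    {"dx": 7, "dy": 30, "dz": 0, "ax": 0, "ay": 0, "az": -0.42},
    {"dx": 9, "dy": 35, "dz": 0, "ax": 0, "ay": 0, "az": -0.49},
    {"dx": 12, "dy": 40, "dz": 0, "ax": 0, "ay": 0, "az": -0.56},
    {"dx": 15, "dy": 44, "dz": 0, "ax": 0, "ay": 0, "az": -0.63},
    {"dx": 18, "dy": 48, "dz": 0, "ax": 0, "ay": 0, "az": -0.7},
    {"dx": 22, "dy": 52, "dz": 0, "ax": 0, "ay": 0, "az": -0.77},
    {"dx": 25, "dy": 56, "dz": 0, "ax": 0, "ay": 0, "az": -0.84},
    {"dx": 29, "dy": 59, "dz": 0, "ax": 0, "ay": 0, "az": -0.91},
    {"dx": 34, "dy": 63, "dz": 0, "ax": 0, "ay": 0, "az": -0.98},
    {"dx": 38, "dy": 65, "dz": 0, "ax": 0, "ay": 0, "az": -1.05},
    {"dx": 43, "dy": 68, "dz": 0, "ax": 0, "ay": 0, "az": -1.12},
    {"dx": 48, "dy": 70, "dz": 0, "ax": 0, "ay": 0, "az": -1.19},
    {"dx": 53, "dy": 72, "dz": 0, "ax": 0, "ay": 0, "az": -1.26},
    {"dx": 58, "dy": 73, "dz": 0, "ax": 0, "ay": 0, "az": -1.33},
    {"dx": 63, "dy": 74, "dz": 0, "ax": 0, "ay": 0, "az": -1.4},
  ],
)

```text
t: 27.47
position: [0.5406, -0.0733, 0.4084]
orientation: [0.582, 0.813, -0.001, 0.001]
contact_force: [-1.6, -3.1, 0.4]
gripper_width: -0.004
grasp_force: 1.8
```

Emit:
carry_out(
  commands=[
    {"dx": 0, "dy": 5, "dz": 0, "ax": 0, "ay": 0, "az": -0.07},
    {"dx": 0, "dy": 11, "dz": 0, "ax": 0, "ay": 0, "az": -0.14},
    {"dx": 1, "dy": 16, "dz": 0, "ax": 0, "ay": 0, "az": -0.21},
    {"dx": 3, "dy": 21, "dz": 0, "ax": 0, "ay": 0, "az": -0.28},
    {"dx": 4, "dy": 26, "dz": 0, "ax": 0, "ay": 0, "az": -0.35},
    {"dx": 6, "dy": 31, "dz": 0, "ax": 0, "ay": 0, "az": -0.42},
    {"dx": 8, "dy": 36, "dz": 0, "ax": 0, "ay": 0, "az": -0.49},
  ],
)

```text
t: 28.05
position: [0.5722, -0.054, 0.4085]
orientation: [0.368, 0.93, -0.001, 0.001]
contact_force: [-1.3, -2.5, -0.3]
gripper_width: 0.001
grasp_force: 1.7
```

Run:
```python
from g import *
wheel()
rows([polar(-46),polar(-50),polar(-50)]+lerp(polar(-50),polar(-50,zt=.29),3)+lerp(polar(-50,zt=.29),polar(-50,r=.19,zt=.33),5)+[polar(-50,r=.19,zt=.33)]*2)
```

```text
t 28.05 F [-1.3 -2.5 -0.3] M [-0.54  0.36  0.06] th -43.8 r 0.0779 z 0.235 N@78 (+M,noM) -1.9 -2.7 j [-0.58  0.18  0.72  1.66 -0.12  1.34  0.97]
[{"dx":1,"dy":-3,"dz":0,"ax":0,"ay":0,"az":0.04},{"dx":1,"dy":-8,"dz":0,"ax":0,"ay":0,"az":0.11},{"dx":1,"dy":-8,"dz":0,"ax":0,"ay":0,"az":0.11},{"dx":1,"dy":-8,"dz":-18,"ax":0,"ay":0,"az":0.11},{"dx":1,"dy":-8,"dz":-37,"ax":0,"ay":0,"az":0.11},{"dx":1,"dy":-8,"dz":-55,"ax":0,"ay":0,"az":0.11},{"dx":-22,"dy":-10,"dz":-63,"ax":0,"ay":0,"az":0.11},{"dx":-44,"dy":-13,"dz":-71,"ax":0,"ay":0,"az":0.11},{"dx":-67,"dy":-15,"dz":-79,"ax":0,"ay":0,"az":0.11},{"dx":-90,"dy":-18,"dz":-87,"ax":0,"ay":0,"az":0.11},{"dx":-112,"dy":-20,"dz":-95,"ax":0,"ay":0,"az":0.11},{"dx":-112,"dy":-20,"dz":-95,"ax":0,"ay":0,"az":0.11},{"dx":-112,"dy":-20,"dz":-95,"ax":0,"ay":0,"az":0.11}]
```

Emit:
carry_out(
  commands=[
    {"dx": 1, "dy": -3, "dz": 0, "ax": 0, "ay": 0, "az": 0.04},
    {"dx": 1, "dy": -8, "dz": 0, "ax": 0, "ay": 0, "az": 0.11},
    {"dx": 1, "dy": -8, "dz": 0, "ax": 0, "ay": 0, "az": 0.11},
    {"dx": 1, "dy": -8, "dz": -18, "ax": 0, "ay": 0, "az": 0.11},
    {"dx": 1, "dy": -8, "dz": -37, "ax": 0, "ay": 0, "az": 0.11},
    {"dx": 1, "dy": -8, "dz": -55, "ax": 0, "ay": 0, "az": 0.11},
    {"dx": -22, "dy": -10, "dz": -63, "ax": 0, "ay": 0, "az": 0.11},
    {"dx": -44, "dy": -13, "dz": -71, "ax": 0, "ay": 0, "az": 0.11},
    {"dx": -67, "dy": -15, "dz": -79, "ax": 0, "ay": 0, "az": 0.11},
    {"dx": -90, "dy": -18, "dz": -87, "ax": 0, "ay": 0, "az": 0.11},
    {"dx": -112, "dy": -20, "dz": -95, "ax": 0, "ay": 0, "az": 0.11},
    {"dx": -112, "dy": -20, "dz": -95, "ax": 0, "ay": 0, "az": 0.11},
    {"dx": -112, "dy": -20, "dz": -95, "ax": 0, "ay": 0, "az": 0.11},
  ],
)

```text
t: 29.13
position: [0.6407, -0.1442, 0.5031]
orientation: [0.419, 0.908, -0.001, 0.0]
contact_force: [0.5, -0.6, -0.6]
gripper_width: -0.002
grasp_force: 0.0
```

Run:
```python
from g import *
wheel()
a=cv2.resize(capture('scene')[125:245,270:370],(500,600),interpolation=cv2.INTER_CUBIC)
cv2.imwrite('pics/f1.png',a)
b=cv2.resize(capture('top')[150:260,250:370],(600,550),interpolation=cv2.INTER_CUBIC)
cv2.imwrite('pics/f2.png',b)
```

```text
t 29.13 F [ 0.5 -0.6 -0.6] M [ 0.02  0.04 -0.01] th -49.1 r 0.1906 z 0.33 N@78 (+M,noM) -0.2 -0.0 j [-0.38  0.38  0.78  1.29 -0.26  1.57  1.07]
```

View pics/f1.png

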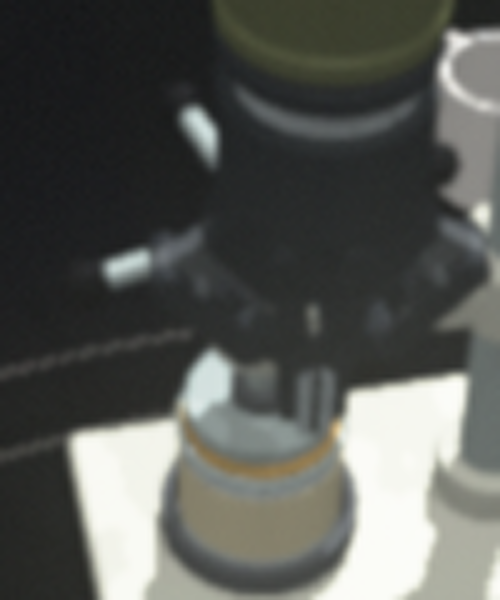

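View pics/f2.png

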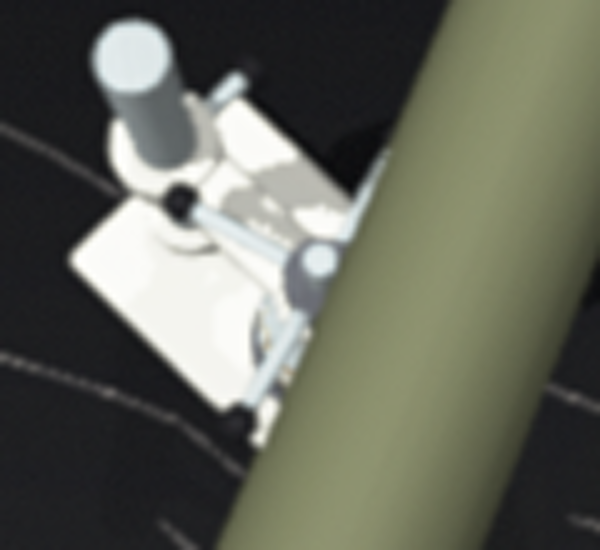

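The scene crop shows the brass rim now thin on the tin (lid in) with the plate lifted above it. The top crop shows spoke ends at (182,203) and (237,418). I'll check the wheel angle.

Run:
```python
from g import *
for p in [(182,203),(237,418)]:
    w=atz('top',np.array(p)/5+[250,150]-.4,.255); d=w[:2]-H; print(np.hypot(*d).round(3),np.degrees(np.arctan2(d[1],d[0])).round(1))
```

```text
0.093 62.6
0.093 151.6
```

```bash
python3 -c "
from station import env
print(env.close_job())"
```

```text
the job is handed in; nothing more can be done
None
```

I wound the wheel until the lid bottomed and it went tight at about 13 N. I then wound it back about 114°, which puts the plate about 7 mm clear of the lid by calculation from the spoke angles. The arm is clear of the press, it never went near the mug, jar or plant, and the job is handed in at about 29 s.

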